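# Close the pigment keeper and take off its dust cover

### The arm

A 7-joint arm with a two-finger parallel gripper is mounted at the origin on the work surface. World frame = base frame: x ahead of the robot, y to its left, z up, the work surface at z = 0. Lengths are in mm, angles in rad, forces in N, time in s.
With the tool pointing down it reaches from about 425 to 875 mm from the base axis. Payload 4.7 kg.
Tool frame: the origin (TCP) lies on the centre line of the jaws, within the pads' length; the fingertips stand 17 mm ahead of it and the grasp point (between the pads) lies 2 mm behind it; z points along the fingers, y is the line along which they close (so a half turn about z gives the same grasp; the last joint's range is limited). The gripper opens to 87 mm and grips with 3 to 60 N. Pads are 19 mm wide; open, the fingers measure 117 mm over their backs; the gripper's body (75 mm by 190 mm) begins 51 mm behind the grasp point.
Start: joints at [1.331, 0.321, -0.07, 1.45, 0.023, 1.371, -0.057], TCP at [163.183, -629.202, 239.587] pointing down, gripper open.
Joint ranges: [-2.86, 2.86], [-0.3, 2.09], [-1.38, 1.24], [0.06, 2.45], [-1.56, 4.7], [0.09, 2.05], [-2.69, 2.69]. Speed limits (rad/s): [2.57, 2.57, 3.14, 3.14, 3.14, 3.14, 3.14].

### API

Orientations are given as [roll, pitch, yaw] about the fixed x, y, z axes, in that order (R = Rz(yaw) Ry(pitch) Rx(roll)).
In Python, from workcell import read_state, camera, finish_job, search_frame gives the robot as it stands.
- The arm moves only by the tool send_rows, never from a script. Its argument "motion" is a list of rows, each an object with "fingers": the finger opening in mm, from 0 to 87; "dp": the shift along the tool's x, y, z in units of 25 mm (1.0 is 25 mm), a list of three; "turn": the turn about the tool's z in units of 6 degrees (1.0 is 6 degrees). In form: [{"fingers": fingers, "dp": [dx, dy, dz], "turn": turn}, ...]. A call has 1 to 5 rows; each row is the pose to reach, as a shift and turn from the pose commanded when the call began, along the tool's axes at that moment; what a row does not reach only later rows make up. A row lasts 1/12 s, in which the tool goes at most 41.7 mm and 7.16 degrees, less where a joint would pass 70% of its speed; a pose out of reach is approached as far as the arm can. A call with a gripper value outside its range is refused whole. The fingers move at their own pace and stop on an object; the grip force is fixed at half the most. Time passes only in rows, so rows that repeat a pose let the fingers close. It gives the time, the measured TCP pose, the force, the opening and the grip force at its end, in the units of the state.
- read_state(): the state, without advancing time (a new reading comes with each control period).
- camera(name): name is "scene" or "top" or "wrist"; returns a dict with "color" (420x560x3 uint8, red, green, blue), "intrinsics" (3x3 intrinsics, pixels), "R" (3x3) and "t" (3): a world point X has camera coordinates R X + t; the wrist camera has in their place "tool_from_camera" (4x4, takes a point from camera to tool coordinates, whose origin is the TCP and whose axes are the flange's). Camera axes: x right, y down, z forward; pixel columns grow to the right and rows downward; lengths in mm; the calibration is good to about 2 mm. A picture is of the moment at which its call begins: read the wrist's pose just before it. There is no depth.
- finish_job(): hands the job in; it is judged then, once.
Trained networks look in the newest picture that a camera, given by its name, has taken for a name from the list of things; names that differ only in an ending like _2 or _b are one class to them, and where a whole thing is asked for, a point or a joint stands for the part that bears it (a point fixed in the world has none). Each returns a list of dicts, best first, with "p" (0 to 1); they miss things now and then, are a little off and sometimes report something else, mostly with a low value. They report only what shows in the picture. A call takes as long as a camera call. They do not tell look-alikes from the thing itself.
- search_frame(camera, query): "point" ([x, y, z] in mm, in world coordinates, good to about 4 mm: the middle of the surface that is visible of it).
The state is a dict: "time_s": time; "joint_positions": joint angles; "joint_vel": joint speeds; "tau": joint torques, N m; "eef_pos": TCP position; "ee_rot": TCP orientation; "force": force on the tool from outside, world axes, zero at the start; "torque": the same for the moment, N m; "opening": opening from 0.0 (shut) to 1.0 (fully open); "grip_force": force on a finger pad.
Only numpy, scipy, OpenCV 4.12 (cv2) and the standard library are available. Lean on these libraries where they do the work, as an engineer would, in place of code of your own. Each camera call takes 0.05 s, during which the arm holds its last target. There are 200 camera calls.

### The job

Stand the two pigment sticks in the keeper, the thick one in the wide bore and the thin one in the narrow bore. Then carry the nested pair of lids over by the inner lid's knob and lower them together, squared up, until the inner lid is fully home on the keeper; do not drop them or let them come apart on the way. Last, take the outer lid by its collar and lift it alone, level, about 10 cm straight up, leaving the inner lid closed and undisturbed and the bowl, cup and brush where they are; finish while still holding the outer lid up there.

Things in the scene. Friction and masses are not known exactly. Their poses are not given: they have to be found in the camera images.
- keeper: Fixed cream stoneware block, 100 (x) x 70 (y) x 60 mm high including a 116 x 86 x 10 mm foot. Origin at the centre of its underside on the bench, z up. Two blind round bores in its flat top, 48 mm deep (floor 12 mm above the bench), 2 mm chamfers: the wide one 30 mm across, 24 mm to -x of centre; the narrow one 22 mm, 26 mm to +x.
- thick_bore (a point): Centre of the mouth of the keeper's wide (30 mm) bore, on its top face, 60 mm above the bench.
- thin_bore (a point): Centre of the mouth of the keeper's narrow (22 mm) bore, on its top face, 60 mm above the bench.
- thick_stick: Hard off-white pigment stick, a plain cylinder 26 mm in diameter and 46 mm tall, standing on the bench, about 45 g. Origin at the centre of its foot, z up. Sunk in its bore its top lies 2 mm below the keeper's top.
- thin_stick: Hard off-white pigment stick, a plain cylinder 18 mm in diameter and 46 mm tall, standing on the bench, about 22 g. Origin at the centre of its foot, z up. Sunk in its bore its top lies 2 mm below the keeper's top.
- inner_lid: White ceramic lid, 116 (x) x 86 (y) mm, 0.25 kg, loose under the outer lid, skirt on the bench. Origin: centre of the skirt's lower edge, z up. Skirt 14 deep, opening 106 x 76: goes over the keeper's top with 3 mm each side, either way round. Plate top at z = 20; square knob 16 x 16, sides along x, y, from z = 20 to 64. Home on the keeper, its origin is 46 mm above the bench.
- knob_top (a point): Centre of the top of the inner lid's knob, 64 mm above the inner lid's origin. The knob stands 24 mm out of the outer lid's collar; lifting by it lifts both lids.
- outer_lid: Wooden lid, 130 (x) x 100 (y) mm, 0.16 kg, loose on the inner lid's plate, 3 mm play each side. Origin: centre of its 4 mm plate's underside (20 mm above inner lid's origin when nested), z up. Skirt 17 mm down. Square collar 40 x 40 outside, 28 x 28 inside, sides along x, y, from z = 4 to 20, open right through; the knob stands in it. Lifting the collar lifts this lid only.
- collar_top (a point): Centre of the upper edge of the outer lid's collar, 20 mm above the outer lid's origin.
- slip_bowl: Bystander: white bowl, 100 mm across, 45 mm high, origin under its centre.
- clay_cup: Bystander: unglazed cup, 72 mm across, 85 mm high, origin under its centre.
- brush: Bystander: brush with a dark wooden handle, 180 mm long, lying flat on the bench beyond the work, along its own x.
There are look-alikes about, which are no part of the job. What is meant by the outer_lid is not green or yellow, and is the smaller of those in its own colour.

How it is judged (in metres and radians):
On the way, in this order (a step that is already met when the one before it is completed fails the run):
1. both sticks stand on the floor of their own bores (z of each of thick_stick, thin_stick in the frame of keeper below 0.016 m and horizontal distance between thick_stick and thick_bore below 0.005 m and horizontal distance between thin_stick and thin_bore below 0.005 m), for 0.2 s.
2. the nested lids are down: inner lid home on the keeper, outer lid resting on it (all of step 1 and z of inner_lid in the frame of keeper between 0.043 and 0.049 m and horizontal distance between inner_lid and keeper below 0.006 m and angle between inner_lid's own z axis and vertical below 0.1 rad and angle between the x axis of inner_lid and the x axis of keeper, either way round below 0.13 rad and z of outer_lid in the frame of inner_lid below 0.024 m), for 0.2 s.
At the end, for the whole second after the job is handed in: Sticks on the floors of their own bores (4 mm high, 5 mm sideways); inner lid home on the keeper (3 mm in height, 6 mm sideways, 0.1 rad tilt, 0.13 rad yaw), untouched; outer lid gripped, still, level to 0.2 rad, 70 to 150 mm above its nested height, within 50 mm of over the keeper (all of step 1 and z of inner_lid in the frame of keeper between 0.043 and 0.049 m and horizontal distance between inner_lid and keeper below 0.006 m and angle between inner_lid's own z axis and vertical below 0.1 rad and angle between the x axis of inner_lid and the x axis of keeper, either way round below 0.13 rad and z of outer_lid in the frame of keeper between 0.136 and 0.216 m and horizontal distance between outer_lid and keeper below 0.05 m and angle between outer_lid's own z axis and vertical below 0.2 rad and linear speed of each of outer_lid, inner_lid below 0.03 m/s and contact force between outer_lid and the fingers above 2 N and contact force between outer_lid and inner_lid below 0.1 N and contact force between inner_lid and the arm below 0.1 N and contact force between inner_lid and the fingers below 0.1 N); the arm keeps its last pose, push and grip.
It fails at once if the outer lid is lifted off the inner lid while the inner lid is not home on the keeper (z of outer_lid in the frame of inner_lid above 0.032 m and not (z of inner_lid in the frame of keeper between 0.043 and 0.049 m and horizontal distance between inner_lid and keeper below 0.006 m and angle between inner_lid's own z axis and vertical below 0.1 rad and angle between the x axis of inner_lid and the x axis of keeper, either way round below 0.13 rad)).
It fails at once if the lids are let go over the keeper from more than 15 mm above home (horizontal distance between inner_lid and keeper below 0.05 m and z of inner_lid in the frame of keeper above 0.061 m and contact force between inner_lid and the fingers below 0.1 N).
It fails at once if the bowl, cup or brush is pushed away (distance of any of slip_bowl, clay_cup, brush from where it was at the start of the episode above 0.03 m).
It also fails if it takes over 72 s, if anything falls off the work surface, if the arm or the gripper's body presses on something with over 40 N, if the wrist force passes 120 N, or if a joint passes its speed limit or range.

## Working session

There is one attempt and no reset: what is moved stays moved. The work goes in short steps, Python scripts to look and compute and a tool call to move; the robot and the scene stay as the last step left them, time stands still between calls to the robot, and variables do not carry over. Pictures are saved under pics/ and viewed, at most 10 in all, crops included, and the job is handed in when it is done.

Besides the shell and the picture viewer there is one more tool, called after ">>>" as name(argument=value, ...) on one line, values as JSON. send_rows: Moves the arm, as the interface text tells. Its arguments: {"type":"object","properties":{"motion":{"type":"array","items":{"type":"object","properties":{"fingers":{"type":"number"},"dp":{"type":"array","items":{"type":"number"}},"turn":{"type":"number"}}}}},"required":["motion"]}

```bash
mkdir -p pics
cat > h.py <<'E'
import numpy as np, cv2
from workcell import *
def snap(n,f):
    c=camera(n); cv2.imwrite('pics/'+f+'.png',c['color'][...,::-1]); return c
def proj(c,X):
    p=c['intrinsics']@(c['R']@np.array(X,float)+c['t']); return p[:2]/p[2]
def onplane(c,uv,z):
    d=c['R'].T@np.linalg.solve(c['intrinsics'],[uv[0],uv[1],1]); o=-c['R'].T@c['t']
    return o+d*(z-o[2])/d[2]
E
python3 - <<'E'
from h import *
s=read_state();print(s['time_s'],s['eef_pos'],s['ee_rot'],s['opening'])
a=snap('scene','scene0');b=snap('top','top0')
print(-a['R'].T@a['t'],-b['R'].T@b['t'])
for n,c in(('top',b),('scene',a)):
  for q in['keeper','thick_stick','thin_stick','knob_top','inner_lid','outer_lid','collar_top','slip_bowl','clay_cup','brush']:
    for r in search_frame(n,q): print(n,q,round(r['p'],2),np.round(r['point'],1),np.round(proj(c,r['point'])))
im=np.hstack([cv2.imread('pics/top0.png'),cv2.imread('pics/scene0.png')]);
E
```

```text
0.0 [ 162.98995632 -628.6952991   238.44852458] [-3.13966563e+00  1.34017051e-04  2.53789601e-01] 1.0013981536668837
[1130.05673358  448.09084016  670.76104   ] [ 423.26825797   11.33486488 1072.19546254]
top keeper 0.73 [ 522.5 -171.6   58.3] [360. 219.]
top thick_stick 0.7 [ 453.8 -372.1   50.4] [452. 249.]
top thin_stick 0.62 [504.8 361.4  43.8] [116. 234.]
top knob_top 0.59 [563.1 109.2  44.8] [231. 205.]
top inner_lid 0.68 [565.   98.5  44.5] [236. 204.]
top inner_lid 0.27 [559.7 103.6  24. ] [235. 208.]
top outer_lid 0.92 [ 276.7 -245.8   29.9] [396. 332.]
top outer_lid 0.85 [342.  124.6  29.1] [226. 306.]
top outer_lid 0.68 [563.  102.5  24.6] [235. 206.]
top outer_lid 0.66 [ 520.9 -171.2   59. ] [360. 220.]
top outer_lid 0.62 [ 761.  -120.8   17.3] [330. 120.]
top outer_lid 0.33 [561.6 101.4  40.2] [235. 206.]
top collar_top 0.91 [563.2 105.4  22. ] [234. 206.]
top collar_top 0.8 [ 759.3 -122.9   19.8] [331. 120.]
top collar_top 0.79 [344.9 121.7  29.6] [227. 305.]
top collar_top 0.77 [ 275.9 -248.1   27.6] [397. 332.]
top slip_bowl 0.97 [767.6  54.9  22.6] [254. 118.]
top slip_bowl 0.57 [ 525.6 -171.    58.6] [359. 218.]
top clay_cup 0.95 [ 747.2 -311.1   52.3] [416. 119.]
top brush 0.15 [769.2  54.2  22.3] [255. 117.]
scene keeper 0.83 [ 549.6 -163.5   48.1] [197. 193.]
scene thick_stick 0.53 [ 462.9 -370.8   29. ] [161. 154.]
scene thin_stick 0.75 [511.9 363.7  28.2] [433. 297.]
scene knob_top 0.58 [569.5 114.1  54.8] [298. 247.]
scene inner_lid 0.73 [570.1 107.   58.2] [295. 244.]
scene outer_lid 0.97 [580.  120.9  20.7] [297. 264.]
scene outer_lid 0.69 [ 300.4 -232.6   30.3] [243. 143.]
scene outer_lid 0.6 [371.8 139.3  26.6] [357. 210.]
scene collar_top 0.91 [583.3 120.9  21.9] [296. 265.]
scene collar_top 0.82 [ 295.7 -229.6   29.3] [245. 143.]
scene collar_top 0.58 [374.7 136.2  30.6] [355. 209.]
scene slip_bowl 0.9 [745.1  42.2  25.6] [209. 298.]
scene clay_cup 0.94 [ 745.3 -285.5   59.9] [ 87. 214.]
```

View pics/top0.png

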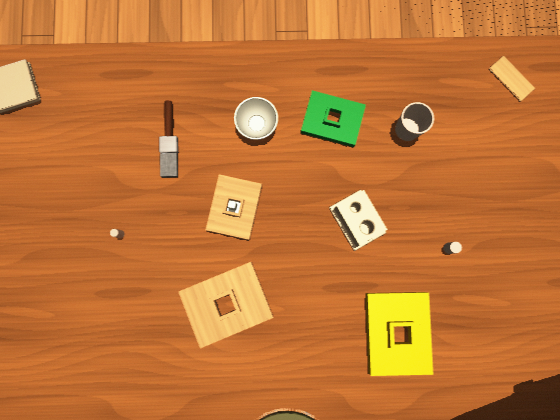

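View pics/scene0.png

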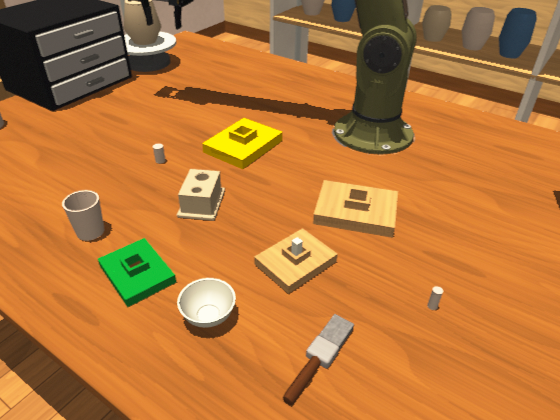

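The scene picture and the top picture agree. The wooden lids are at top pixels (234,206) and (226,305), the green one at (333,119) and the yellow one at (400,335). The one meant is at (234,206): it is the smaller of the two wooden lids and has the white knob standing in its collar. The keeper is at (359,219), the sticks at (455,247) and (116,233).

Run:
```python
import cv2,numpy as np
t=cv2.imread('pics/top0.png');s=cv2.imread('pics/scene0.png')
def cr(i,u,v,r,S=260): return cv2.resize(i[v-r:v+r,u-r:u+r],(S,S),interpolation=cv2.INTER_CUBIC)
a=np.hstack([cr(t,234,207,36),cr(t,358,219,36),cr(s,297,257,45)])
b=np.hstack([cr(t,453,248,18),cr(t,116,234,18),cr(s,201,193,34)])
cv2.imwrite('pics/crop0.png',np.vstack([a,b]))
```

```text
(no output)
```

View pics/crop0.png

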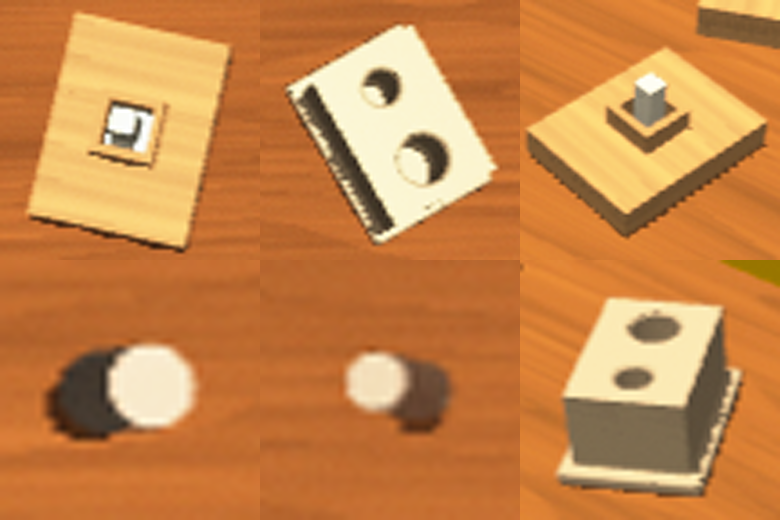

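The crop shows a wooden lid with a white square knob in its collar, so it is the nested pair. The larger stick disc (11.8 px across) is the right-hand one at (456,247), and the thin one (8.6 px) is at (114,233). The keeper's wide bore is at (367,227) and its narrow bore at (355.5,207).

Run:
```python
from h import *
c=camera('top'); w=camera('wrist')
P=lambda n,uv,z: print(n,np.round(onplane(c,uv,z),1))
P('thick',(455.9,247.3),46);P('thin',(114.2,232.8),46)
n=onplane(c,(355.5,207.4),60);k=onplane(c,(366.9,226.8),60);print('narrow',n,'wide',k,np.linalg.norm(n-k),'yaw',np.arctan2(*(n-k)[1::-1]))
q=[onplane(c,(198+u/3.61,171+v/3.61),24) for u,v in((75,12),(230,45),(187,248),(28,214))]
print(np.round(q,1),np.mean(q,0),[np.linalg.norm(q[i]-q[i-1]) for i in range(4)])
d=q[0]-q[3];print('lid yaw',np.arctan2(d[1],d[0]), np.arctan2(*(q[1]-q[2])[1::-1]))
print(w['tool_from_camera'].round(3),w['intrinsics'])
```

```text
thick [ 456.8 -383.1   46. ]
thin [507.4 365.4  46. ]
narrow [ 548.85102375 -163.32120128   60.        ] wide [ 505.74373085 -186.30631915   60.        ] 48.85237296871724 yaw 0.48985910093729523
[[636.6 138.4  24. ]
 [613.2  41.4  24. ]
 [486.2  70.6  24. ]
 [509.8 168.9  24. ]] [561.46406865 104.82210249  24.        ] [np.float64(130.3623211819643), np.float64(99.83988204364093), np.float64(130.31312805691994), np.float64(101.00083359244826)]
lid yaw -0.23552666990851634 -0.22661745432623145
[[  -0.      -0.958   -0.288   78.311]
 [   1.      -0.       0.       1.067]
 [  -0.      -0.288    0.958 -145.557]
 [   0.       0.       0.       1.   ]] [[306.26916226   0.         283.45925257]
 [  0.         306.26916226 207.45880399]
 [  0.           0.           1.        ]]
```

>>> send_rows(motion=[{"fingers": 60, "dp": [7, -3.3, 1.7], "turn": 0}, {"fingers": 60, "dp": [7, -3.3, 1.7], "turn": 0}, {"fingers": 60, "dp": [7, -3.3, 1.7], "turn": 0}, {"fingers": 60, "dp": [7, -3.3, 1.7], "turn": 0}, {"fingers": 60, "dp": [7, -3.3, 1.7], "turn": 0}])

```text
time_s: 1.62
eef_pos: [314.9, -502.3, 196.6]
ee_rot: [-3.141, -0.001, 0.257]
force: [0.7, -0.1, -0.0]
opening: 0.727
grip_force: 0.0
```

>>> send_rows(motion=[{"fingers": 60, "dp": [6.8, -3.2, 1.6], "turn": 0}, {"fingers": 60, "dp": [6.8, -3.2, 1.6], "turn": 0}, {"fingers": 60, "dp": [6.8, -3.2, 1.6], "turn": 0}, {"fingers": 60, "dp": [6.8, -3.2, 1.6], "turn": 0}, {"fingers": 60, "dp": [6.8, -3.2, 1.6], "turn": 0}])

```text
time_s: 2.03
eef_pos: [460.0, -380.6, 156.4]
ee_rot: [-3.14, -0.002, 0.259]
force: [0.5, 0.9, -0.5]
opening: 0.687
grip_force: 0.0
```

```bash
cat >> h.py <<'E'
from scipy.spatial.transform import Rotation as Ro
def wcam(f=None):
    s=read_state(); c=camera('wrist'); T=np.eye(4); T[:3,:3]=Ro.from_euler('xyz',s['ee_rot']).as_matrix(); T[:3,3]=s['eef_pos']
    M=np.linalg.inv(T@c['tool_from_camera']); c['R']=M[:3,:3]; c['t']=M[:3,3]
    if f: cv2.imwrite('pics/'+f+'.png',c['color'][...,::-1])
    return c,s
def delta(s,target,yaw=None):
    R=Ro.from_euler('xyz',s['ee_rot']).as_matrix(); d=R.T@(np.array(target)-s['eef_pos'])/25
    print('t',round(s['time_s'],2),'eef',np.round(s['eef_pos'],1),'rot',np.round(s['ee_rot'],3),'open',round(s['opening']*87,1),'F',np.round(s['force'],1),'grip',s['grip_force'],'dp',np.round(d,2),end=' ')
    if yaw is not None: print('turn',-np.degrees((yaw-s['ee_rot'][2]+np.pi/2)%np.pi-np.pi/2)/6)
    else: print()
def tri(v):  # [(cam,uv),...] -> world point
    A=[];b=[]
    for c,uv in v:
        x=np.linalg.solve(c['intrinsics'],[*uv,1]); 
        for i in(0,1): A.append(c['R'][i]-x[i]*c['R'][2]); b.append(x[i]*c['t'][2]-c['t'][i])
    return np.linalg.lstsq(np.array(A),np.array(b),rcond=None)[0]
def blobs(c,lo=170,amin=60):  # bright, unsaturated blobs
    h=cv2.cvtColor(c['color'],cv2.COLOR_RGB2HSV); m=((h[...,1]<90)&(h[...,2]>lo)).astype(np.uint8)
    n,_,st,ce=cv2.connectedComponentsWithStats(m)
    return [(ce[i].round(1),st[i]) for i in range(1,n) if st[i][4]>amin]
E
python3 - <<'E'
from h import *
c,s=wcam('w1'); delta(s,[457,-383,150])
for r in search_frame('wrist','thick_stick'): print(r)
print(blobs(c)); print(proj(c,[457,-383,46]),proj(c,[457,-383,0]))
E
```

```text
t 2.03 eef [ 460.  -380.6  156.4] rot [-3.14e+00 -2.00e-03  2.59e-01] open 59.8 F [ 0.5  0.9 -0.5] grip 0.0 dp [-0.14  0.06  0.26] 
{'point': [464.6, -380.1, 45.0], 'p': 0.56}
[(array([44.5, 70.9]), array([   0,    0,  104,  137, 8186], dtype=int32)), (array([113.5,  81.4]), array([  58,    0,   88,  143, 1810], dtype=int32))]
[284.17229722 212.93384505] [284.13160877 199.27264095]
```

View pics/w1.png

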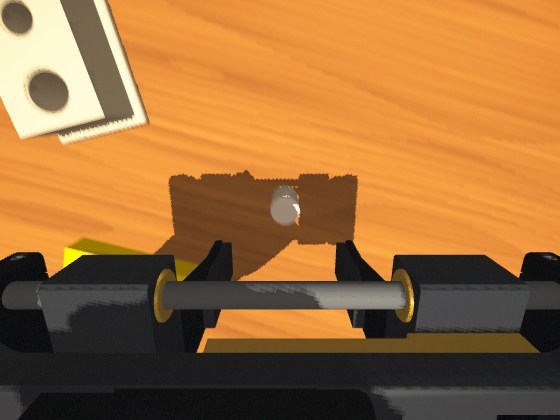

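```bash
cat >> h.py <<'E'
def stick(c,est,r,D,f=None):  # centre of the stick's top disc (ROI round the estimate)
    u,v=proj(c,est).astype(int); R=c['color'][v-r:v+r,u-r:u+r]
    sat=cv2.cvtColor(R,cv2.COLOR_RGB2HSV)[...,1]
    n,l,st,ce=cv2.connectedComponentsWithStats((sat<110).astype(np.uint8)); 
    i=1+np.argmax(st[1:,4]); x,y,w,h,a=st[i]
    if f: cv2.imwrite('pics/'+f+'.png',cv2.resize(np.ascontiguousarray(R[...,::-1]),None,fx=8,fy=8))
    return [u-r+x,v-r+y,w,h,a], (u-r+x+(w-1)/2, v-r+y+h-1-D/2)
E
python3 - <<'E'
from h import *
c,s=wcam()
box,uv=stick(c,[457,-383,40],30,26*306/ (c['R']@[457,-383,46]+c['t'])[2],'w1c')
print(box,uv,onplane(c,uv,46)); t=camera('top'); e=camera('scene')
print(blobs(t,150,20)); print(blobs(e,150,20))
p=onplane(c,(286.5,213.5),46);print(p, tri([(c,uv),(t,(455.9,247.3))]))
print(proj(e,[457,-383,46]))
E
```

```text
[np.int64(273), np.int64(189), np.int32(30), np.int32(39), np.int32(915)] (np.float64(287.5), np.float64(212.2017369577024)) [ 459.4516798  -383.98293104   46.        ]
[(array([14.8, 84.1]), array([   0,   60,   36,   49, 1272], dtype=int32)), (array([255.5, 117.8]), array([ 234,   97,   44,   42, 1449], dtype=int32)), (array([414.1, 120.8]), array([401, 102,  33,  32, 310], dtype=int32)), (array([167.5, 155.1]), array([159, 136,  18,  40, 650], dtype=int32)), (array([360.4, 217.6]), array([ 330,  190,   57,   60, 1470], dtype=int32)), (array([233.7, 205.4]), array([227, 200,  14,  13, 103], dtype=int32)), (array([113.6, 232.3]), array([110, 229,   8,   8,  51], dtype=int32))]
[(array([14.4,  1.9]), array([  5,   0,  27,   7, 102], dtype=int32)), (array([109.6,   0.8]), array([102,   0,  13,   4,  28], dtype=int32)), (array([186.8,  15.9]), array([ 153,    0,   71,   48, 2089], dtype=int32)), (array([271.1,  26. ]), array([270,   0,   4,  54, 152], dtype=int32)), (array([546.8,  39.5]), array([532,   0,  28,  76, 411], dtype=int32)), (array([74.3, 24.1]), array([ 36,  12,  81,  25, 
[... 371 characters left out ...]
array([385.7, 146.2]), array([381, 144,  10,   5,  37], dtype=int32)), (array([198.9, 183.3]), array([179, 169,  40,  28, 639], dtype=int32)), (array([ 84.2, 200.3]), array([ 62, 190,  37,  22, 321], dtype=int32)), (array([195.2, 214.8]), array([178, 211,  36,   7, 102], dtype=int32)), (array([296.6, 240.6]), array([292, 237,  11,   8,  57], dtype=int32)), (array([206. , 300.1]), array([ 177,  278,   59,   45, 2068], dtype=int32)), (array([437.5, 290. ]), array([433, 287,  10,   7,  60], dtype=int32)), (array([329.7, 338.4]), array([ 307,  314,   47,   49, 1103], dtype=int32))]
[ 458.07149986 -383.45152654   46.        ] [ 457.33774786 -384.91453756   40.24460872]
[157.92458421 145.3749363 ]
```

View pics/w1c.png

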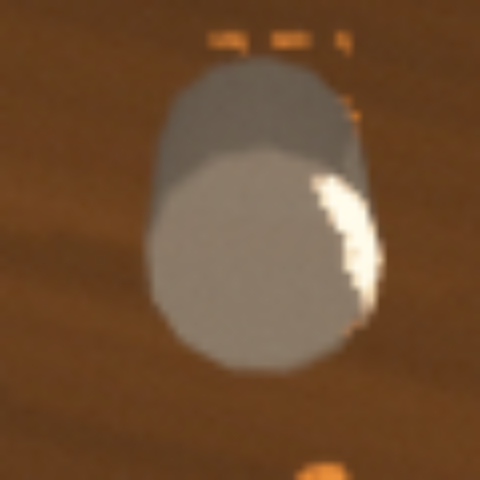

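Run:
```python
from h import *
delta(read_state(),[458,-383.6,51])
```

```text
t 2.28 eef [ 455.6 -386.3  157.2] rot [3.141e+00 1.000e-03 2.530e-01] open 59.7 F [-0.4 -0.3 -1.2] grip 0.0 dp [ 0.12 -0.08  4.25]
```

Run:
```python
from h import *
c,s=wcam(); print(s['eef_pos'])
u,v=proj(c,[457,-383,46]).astype(int); R=cv2.cvtColor(c['color'][v-30:v+30,u-30:u+30],cv2.COLOR_RGB2HSV)
m=(R[...,1]<110).astype(np.uint8); n,l,st,ce=cv2.connectedComponentsWithStats(m);i=1+np.argmax(st[1:,4]);x,y,w,h,a=st[i]
D=28.6; uv=(u-30+x+(w-1)/2,v-30+y+h-1-D/2+.5); print(st[i],uv,onplane(c,uv,46),tri([(c,uv),(camera('top'),(455.9,247.3))]))
delta(read_state(),[458,-383.6,51])
```

```text
[ 455.62048046 -386.27907684  157.1619656 ]
[ 18   5  29  38 888] (np.float64(280.0), np.float64(204.2)) [ 458.98718857 -383.55759416   46.        ] [ 457.36839079 -384.23677204   41.93561821]
t 2.38 eef [ 455.  -387.2  157.4] rot [3.14e+00 1.00e-03 2.51e-01] open 60.0 F [0.7 0.4 1.7] grip 0.0 dp [ 0.16 -0.11  4.26]
```

>>> send_rows(motion=[{"fingers": 60, "dp": [0.11, -0.05, 1], "turn": 0}, {"fingers": 60, "dp": [0.11, -0.05, 2.2], "turn": 0}, {"fingers": 60, "dp": [0.11, -0.05, 3.4], "turn": 0}, {"fingers": 60, "dp": [0.11, -0.05, 4.2], "turn": 0}, {"fingers": 60, "dp": [0.11, -0.05, 4.2], "turn": 0}])

```text
time_s: 2.8
eef_pos: [454.4, -382.8, 47.5]
ee_rot: [-3.135, 0.005, 0.251]
force: [0.0, 0.1, -0.7]
opening: 0.694
grip_force: 0.0
```

>>> send_rows(motion=[{"fingers": 60, "dp": [0, 0, 0], "turn": 0}, {"fingers": 10, "dp": [0, 0, 0], "turn": 0}, {"fingers": 10, "dp": [0, 0, 0], "turn": 0}, {"fingers": 10, "dp": [0, 0, 0], "turn": 0}, {"fingers": 10, "dp": [0, 0, 0], "turn": 0}])

```text
time_s: 3.22
eef_pos: [459.4, -384.1, 53.5]
ee_rot: [3.139, -0.001, 0.254]
force: [0.3, 0.5, 0.0]
opening: 0.469
grip_force: 0.0
```

Run:
```python
from h import *
delta(read_state(),[458,-383.6,51])
```

```text
t 3.22 eef [ 459.4 -384.1   53.5] rot [ 3.139e+00 -1.000e-03  2.540e-01] open 40.8 F [0.3 0.5 0. ] grip 0.0 dp [-0.05 -0.03  0.1 ]
```

>>> send_rows(motion=[{"fingers": 10, "dp": [0, 0, 0], "turn": 0}, {"fingers": 10, "dp": [0, 0, 0], "turn": 0}, {"fingers": 10, "dp": [0, 0, 0], "turn": 0}, {"fingers": 10, "dp": [0, 0, 0], "turn": 0}, {"fingers": 10, "dp": [0, 0, -0.3], "turn": 0}])

```text
time_s: 3.63
eef_pos: [457.7, -382.6, 58.3]
ee_rot: [-3.139, 0.002, 0.254]
force: [-0.6, 0.9, -0.4]
opening: 0.276
grip_force: 30.0
```

>>> send_rows(motion=[{"fingers": 10, "dp": [0, 0, -1.5], "turn": 0}, {"fingers": 10, "dp": [0, 0, -2.8], "turn": 0}, {"fingers": 10, "dp": [0.7, -1.4, -3.3], "turn": 0}, {"fingers": 10, "dp": [1.1, -2.8, -3.3], "turn": 0}, {"fingers": 10, "dp": [1.5, -4.2, -3.3], "turn": 0}])

```text
time_s: 4.05
eef_pos: [469.6, -271.5, 144.0]
ee_rot: [3.139, -0.002, 0.253]
force: [0.2, 0.9, -0.5]
opening: 0.274
grip_force: 30.0
```

>>> send_rows(motion=[{"fingers": 10, "dp": [0.3, -1.3, 0], "turn": 0}, {"fingers": 10, "dp": [0.5, -2.3, 0], "turn": 0}, {"fingers": 10, "dp": [0.7, -2.95, 0], "turn": 0}, {"fingers": 10, "dp": [0.7, -2.95, 0], "turn": 0}, {"fingers": 10, "dp": [0.7, -2.95, 0], "turn": 0}])

```text
time_s: 4.47
eef_pos: [467.2, -195.9, 142.6]
ee_rot: [3.141, -0.0, 0.256]
force: [0.7, -1.3, -0.6]
opening: 0.276
grip_force: 30.0
```

Run:
```python
from h import *
c,s=wcam('w2'); delta(s,[506,-186,130])
print(proj(c,[505.7,-186.3,60]),proj(c,[548.9,-163.3,60]),onplane(c,proj(c,s['eef_pos']),60))
```

```text
t 4.47 eef [ 467.2 -195.9  142.6] rot [ 3.141 -0.     0.256] open 24.0 F [ 0.7 -1.3 -0.6] grip 29.966144207865 dp [1.6  0.01 0.5 ] 
[282.49600793 169.21718402] [266.37148886 102.10589344] [ 424.16006877 -206.60242655   60.        ]
```

View pics/w2.png

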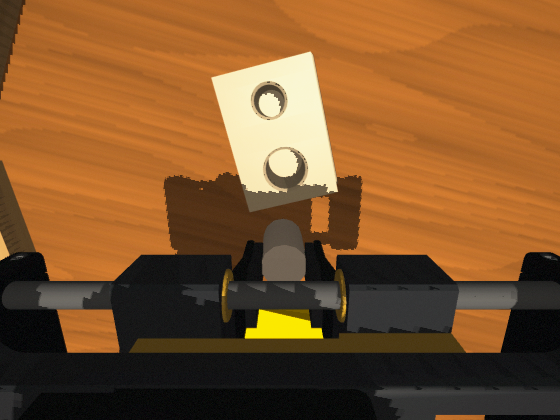

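The wrist picture shows the stick upright between the pads (264–305, foot edge near row 220), the wide bore near (286,168) and the narrow one near (269.5,101).

```bash
cat >> h.py <<'E'
def bore(c,uv,r,thr=0.80):  # ellipse round the dark bore pixels within r px of uv
    g=cv2.cvtColor(c['color'],cv2.COLOR_RGB2GRAY).astype(float); Y,X=np.mgrid[:g.shape[0],:g.shape[1]]
    D=np.hypot(X-uv[0],Y-uv[1]); ref=np.percentile(g[D<r+4],90)
    m=((g<thr*ref)&(D<r)).astype(np.uint8); p=cv2.findNonZero(m); (x,y),ax,_=cv2.fitEllipse(cv2.convexHull(p)); return np.array([x,y]),ax
def tool(c,uv,depth_tool_z):  # ray to plane z=const of the tool frame
    T=c['tool_from_camera']; d=T[:3,:3]@np.linalg.solve(c['intrinsics'],[*uv,1]); o=T[:3,3]; return o+d*(depth_tool_z-o[2])/d[2]
def tproj(c,X):
    T=np.linalg.inv(c['tool_from_camera']); p=c['intrinsics']@(T[:3,:3]@np.array(X,float)+T[:3,3]); return p[:2]/p[2]
E
python3 - <<'E'
from h import *
c,s=wcam(); delta(s,[506,-186,130]); z=s['eef_pos'][2]-60
w,a=bore(c,(286.5,168.5),23); n,b=bore(c,(269.5,101),20); print(w,a,n,b)
W,N=tool(c,w,z),tool(c,n,z); print(W,N,np.linalg.norm(W-N),'yaw',s['ee_rot'][2]-np.arctan2(*(N-W)[1::-1]))
for x in(-2,0,2): print(x,tproj(c,[x+13,0,41]),tproj(c,[x-13,0,-5]),tproj(c,[x+13,0,-5]),tproj(c,[x,13,-5]))
h=cv2.cvtColor(c['color'],cv2.COLOR_RGB2HSV); print(h[212:232:1,284].tolist()); print([ [int(v) for v in h[r,250:318,1]] for r in (235,)])
E
```

```text
t 4.52 eef [ 467.  -197.2  142.4] rot [3.14  0.    0.254] open 23.9 F [-0.3 -0.7 -0.4] grip 29.966056341072544 dp [ 1.62 -0.04  0.5 ] 
[284.87109375 168.92237854] (41.392173767089844, 46.11532211303711) [267.0723877  99.9029007] (34.37968444824219, 37.548606872558594)
[39.85594066  2.19616692 82.42062298] [ 88.68492862 -10.36275595  82.42062298] 50.41821703803271 yaw 0.5056364605148822
-2 [281.73957651 224.01371505] [281.40215844 300.12044374] [281.28196575 255.1096619 ] [306.5847848  278.13590194]
0 [281.73335109 221.09151844] [281.39331018 296.806874  ] [281.27223396 251.46521941] [306.66806043 274.66281948]
2 [281.72708924 218.15221637] [281.38439832 293.46948506] [281.26242879 247.79329522] [306.75194897 271.1641745 ]
[[14, 198, 85], [13, 189, 85], [13, 186, 85], [14, 181, 83], [13, 185, 84], [14, 196, 82], [14, 184, 83], [14, 67, 87], [14, 64, 87], [18, 65, 86], [16, 65, 86], [15, 64, 87], [16, 70, 88], [15, 67, 84], [19, 72, 85], [15, 64, 87], [16, 62, 86], [16, 62, 87], [15, 64, 88], [14, 70, 88]]
[[181, 199, 186, 190, 188, 190, 194, 185, 180, 180, 194, 190, 186, 159, 64, 65, 71, 61, 69, 65, 66, 62, 62, 66, 64, 64, 64, 64, 72, 64, 64, 64, 66, 64, 64, 67, 65, 64, 64, 67, 67, 65, 64, 65, 68, 71, 68, 68, 64, 68, 67, 91, 199, 176, 185, 185, 197, 189, 186, 180, 187, 183, 177, 179, 188, 190, 188, 189]]
```

>>> send_rows(motion=[{"fingers": 10, "dp": [0.8, 0.07, 0], "turn": 0}, {"fingers": 10, "dp": [1.54, 0.07, 0.6], "turn": 0}, {"fingers": 10, "dp": [1.54, 0.07, 0.9], "turn": 0}, {"fingers": 10, "dp": [1.54, 0.07, 0.9], "turn": 0}, {"fingers": 10, "dp": [1.54, 0.07, 0.9], "turn": 0}])

```text
time_s: 4.98
eef_pos: [503.5, -189.6, 118.7]
ee_rot: [-3.14, 0.002, 0.252]
force: [-0.3, -0.0, -0.7]
opening: 0.273
grip_force: 30.0
```

Run:
```python
from h import *
c,s=wcam('w3'); delta(s,[506,-186,79])
```

```text
t 4.98 eef [ 503.5 -189.6  118.7] rot [-3.14e+00  2.00e-03  2.52e-01] open 23.7 F [-0.3 -0.  -0.7] grip 29.96630071720574 dp [ 0.13 -0.11  1.59]
```

View pics/w3.png

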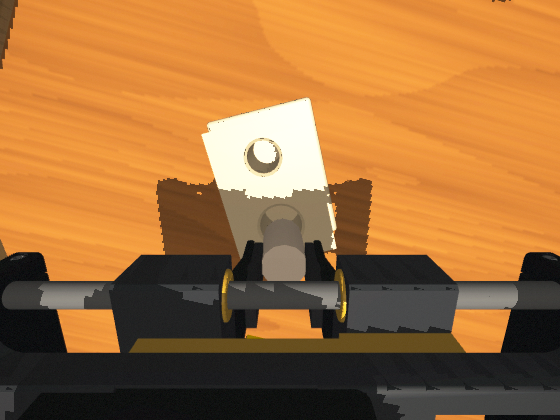

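The stick stands just above the wide bore, whose rim shows round it (258–303, far edge about row 205).

Run:
```python
from h import *
c,s=wcam(); delta(s,[506,-186,79])
g=cv2.cvtColor(c['color'],cv2.COLOR_RGB2GRAY).astype(int)
print(g[196:226,282].tolist()); print(g[222,248:314].tolist())
for x,y in((1.4,.5),): print(tproj(c,[x+15,y,58.5]),tproj(c,[x+17,y,58.5]),tproj(c,[x+13,y,41]),tproj(c,[x,y-15,58.5]),tproj(c,[x,y+15,58.5]),tproj(c,[x,y,58.5]),tproj(c,[x,y-13,41]),tproj(c,[x,y+13,41]))
n,b=bore(c,(264,156),20); N=tool(c,n,58.5); a=np.arctan2(-10.36-2.2+0*1,48.8+0);print(n,b,N,'wide at',N[:2]-50*np.array([.968,-.249]))
```

```text
t 5.03 eef [ 503.8 -189.7  119.3] rot [-3.141e+00  1.000e-03  2.520e-01] open 23.8 F [-0.8 -0.  -0.6] grip 29.966319987725 dp [ 0.12 -0.12  1.61] 
[252, 251, 142, 128, 128, 127, 128, 128, 107, 107, 127, 126, 127, 128, 127, 126, 128, 125, 125, 126, 127, 126, 102, 107, 106, 104, 106, 105, 105, 105]
[126, 126, 126, 126, 127, 127, 127, 126, 125, 116, 112, 111, 95, 90, 92, 93, 93, 94, 95, 94, 96, 95, 95, 87, 104, 104, 104, 105, 104, 105, 103, 106, 107, 106, 106, 106, 106, 106, 105, 105, 104, 105, 104, 104, 105, 104, 96, 94, 94, 96, 93, 90, 92, 109, 112, 112, 124, 127, 125, 126, 125, 127, 125, 127, 127, 126]
[282.56618532 208.1667455 ] [282.56264219 205.41051043] [282.50426494 219.03793584] [261.47590213 228.38364016] [303.70770028 228.36259326] [282.59216055 228.37311653] [262.70181154 237.81882981] [302.35717578 237.79876537]
[263.76251221 156.55801392] (34.4261474609375, 36.74348068237305) [ 52.14246385 -11.91570752  58.5       ] wide at [3.74246385 0.53429248]
```

>>> send_rows(motion=[{"fingers": 10, "dp": [0.04, -0.05, 0], "turn": 0}, {"fingers": 10, "dp": [0.04, -0.05, 0.4], "turn": 0}, {"fingers": 10, "dp": [0.04, -0.05, 0.8], "turn": 0}, {"fingers": 10, "dp": [0.04, -0.05, 1.2], "turn": 0}, {"fingers": 10, "dp": [0.04, -0.05, 1.54], "turn": 0}])

```text
time_s: 5.5
eef_pos: [504.8, -187.0, 79.5]
ee_rot: [-3.141, 0.001, 0.254]
force: [0.4, 0.4, 0.7]
opening: 0.274
grip_force: 30.0
```

>>> send_rows(motion=[{"fingers": 10, "dp": [0, 0, 0], "turn": 0}])

```text
time_s: 5.58
eef_pos: [504.4, -186.7, 78.6]
ee_rot: [-3.14, 0.002, 0.254]
force: [1.6, -0.2, -1.5]
opening: 0.276
grip_force: 30.0
```

Run:
```python
from h import *
c,s=wcam(); delta(s,[506,-186,79])
g=cv2.cvtColor(c['color'],cv2.COLOR_RGB2GRAY).astype(int)
for r in (225,235,245,255): print(r,g[r,250:318].tolist())
```

```text
t 5.58 eef [ 504.4 -186.7   78.6] rot [-3.14e+00  2.00e-03  2.54e-01] open 24.0 F [ 1.6 -0.2 -1.5] grip 29.95535153269884 dp [ 0.07 -0.01 -0.01] 
225 [101, 100, 99, 100, 100, 99, 98, 101, 100, 98, 100, 100, 100, 101, 100, 99, 100, 98, 100, 99, 101, 100, 100, 100, 100, 99, 102, 101, 101, 100, 100, 99, 100, 99, 99, 96, 99, 100, 100, 100, 99, 100, 100, 100, 101, 101, 100, 99, 100, 100, 101, 100, 100, 99, 99, 100, 100, 98, 99, 100, 99, 101, 98, 99, 99, 99, 100, 101]
235 [100, 101, 100, 100, 101, 98, 101, 99, 100, 101, 100, 99, 94, 85, 85, 86, 84, 81, 79, 80, 83, 83, 84, 85, 84, 82, 85, 83, 85, 84, 86, 85, 84, 85, 86, 86, 86, 85, 85, 82, 85, 85, 83, 83, 82, 83, 83, 81, 80, 80, 79, 75, 74, 80, 88, 86, 86, 95, 99, 99, 100, 100, 99, 99, 100, 101, 101, 100]
245 [14, 13, 10, 6, 17, 20, 19, 18, 18, 15, 22, 21, 23, 65, 80, 82, 83, 82, 84, 82, 83, 86, 87, 86, 86, 86, 85, 85, 87, 85, 85, 87, 92, 101, 103, 104, 94, 89, 85, 85, 86, 85, 85, 85, 84, 85, 82, 83, 82, 81, 80, 81, 80, 76, 59, 21, 17, 17, 15, 15, 19, 8, 19, 20, 12, 13, 12, 10]
255 [11, 11, 18, 21, 21, 17, 18, 19, 19, 17, 18, 16, 38, 81, 100, 109, 108, 108, 109, 108, 108, 110, 108, 111, 109, 109, 109, 109, 108, 107, 108, 109, 108, 108, 110, 109, 109, 108, 108, 109, 107, 108, 108, 109, 108, 109, 108, 107, 109, 107, 108, 110, 109, 108, 94, 27, 16, 20, 19, 19, 18, 18, 14, 20, 18, 20, 13, 9]
```

>>> send_rows(motion=[{"fingers": 60, "dp": [0, 0, 0], "turn": 0}, {"fingers": 60, "dp": [0, 0, 0], "turn": 0}, {"fingers": 60, "dp": [0, 0, 0], "turn": 0}, {"fingers": 60, "dp": [0, 0, 0], "turn": 0}, {"fingers": 60, "dp": [0, 0, 0], "turn": 0}])

```text
time_s: 6.05
eef_pos: [505.5, -187.3, 81.4]
ee_rot: [3.141, -0.0, 0.254]
force: [0.4, 0.4, 0.6]
opening: 0.575
grip_force: 0.0
```

>>> send_rows(motion=[{"fingers": 60, "dp": [0, 0, -0.6], "turn": 0}, {"fingers": 60, "dp": [-0.5, 0, -1.6], "turn": 0}, {"fingers": 60, "dp": [-1.6, 0, -2.6], "turn": 0}, {"fingers": 60, "dp": [-1.6, 0, -3.1], "turn": 0}, {"fingers": 60, "dp": [-1.6, 0, -3.1], "turn": 0}])

```text
time_s: 6.47
eef_pos: [467.8, -198.7, 162.0]
ee_rot: [3.137, -0.004, 0.252]
force: [0.0, 0.0, 1.2]
opening: 0.693
grip_force: 0.0
```

Run:
```python
from h import *
c,s=wcam('w4'); delta(s,[507,365,157]); print(proj(c,[506,-186.5,58]),proj(c,[549,-163,60]))
cv2.imwrite('pics/w4c.png',cv2.resize(c['color'][60:240,170:390,::-1],None,fx=3,fy=3))
```

```text
t 6.47 eef [ 467.8 -198.7  162. ] rot [ 3.137 -0.004  0.252] open 60.3 F [0.  0.  1.2] grip 0.0 dp [  7.14 -21.45   0.12] 
[278.58913086 164.75289638] [262.55366276 103.31354411]
```

View pics/w4c.png

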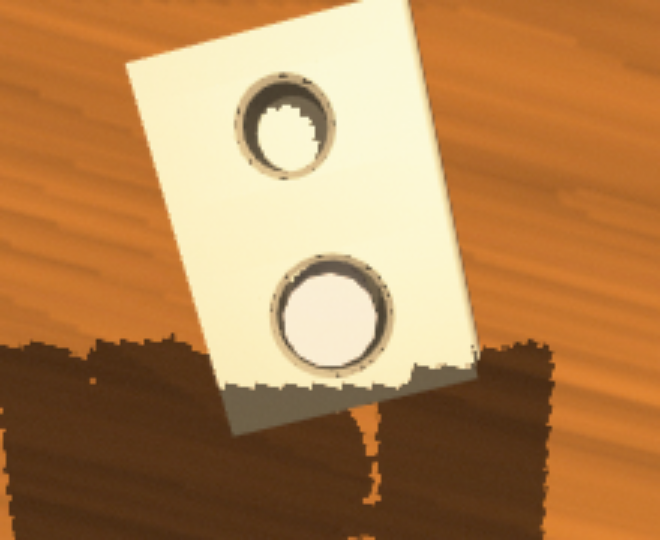

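Both views agree: the thick stick's top lies just inside the wide bore at (280,165), and the narrow bore is at (265,102). On to the thin stick.

>>> send_rows(motion=[{"fingers": 60, "dp": [2.4, -7.15, 0], "turn": 0}, {"fingers": 60, "dp": [2.4, -7.15, 0], "turn": 0}, {"fingers": 60, "dp": [2.4, -7.15, 0], "turn": 0}, {"fingers": 60, "dp": [2.4, -7.15, 0], "turn": 0}, {"fingers": 60, "dp": [2.4, -7.15, 0], "turn": 0}])

```text
time_s: 6.93
eef_pos: [479.4, -2.7, 157.5]
ee_rot: [-3.139, 0.0, 0.26]
force: [-0.0, 0.1, -0.4]
opening: 0.689
grip_force: 0.0
```

>>> send_rows(motion=[{"fingers": 60, "dp": [2.4, -7.15, 0], "turn": 0}, {"fingers": 60, "dp": [2.4, -7.15, 0], "turn": 0}, {"fingers": 60, "dp": [2.4, -7.15, 0], "turn": 0}, {"fingers": 60, "dp": [2.4, -7.15, 0], "turn": 0}, {"fingers": 60, "dp": [2.4, -7.15, 0], "turn": 0}])

```text
time_s: 7.35
eef_pos: [491.6, 185.7, 157.7]
ee_rot: [-3.138, 0.0, 0.26]
force: [-0.2, -0.2, -0.0]
opening: 0.69
grip_force: 0.0
```

>>> send_rows(motion=[{"fingers": 60, "dp": [2.4, -7.15, 0], "turn": 0}, {"fingers": 60, "dp": [2.4, -7.15, 0], "turn": 0}, {"fingers": 60, "dp": [2.4, -7.15, 0], "turn": 0}, {"fingers": 60, "dp": [2.4, -7.15, 0], "turn": 0}, {"fingers": 60, "dp": [2.4, -7.15, 0], "turn": 0}])

```text
time_s: 7.77
eef_pos: [503.7, 373.5, 156.8]
ee_rot: [-3.137, 0.002, 0.259]
force: [-0.6, 0.8, 0.6]
opening: 0.686
grip_force: 0.0
```

>>> send_rows(motion=[{"fingers": 60, "dp": [0, 0, 0], "turn": 0}, {"fingers": 60, "dp": [0, 0, 0], "turn": 0}])

```text
time_s: 7.93
eef_pos: [504.5, 369.2, 156.6]
ee_rot: [-3.14, 0.003, 0.258]
force: [0.0, -0.4, 0.2]
opening: 0.686
grip_force: 0.0
```

Run:
```python
from h import *
E=[507.5,365.5,46]
tp=camera('top'); cs=camera('scene')
S=[]
for k in range(3):
  c,s=wcam('w5'); S.append(s['eef_pos']); 
  d=(c['R']@E+c['t'])[2]; D=18*306.3/d; u,v=proj(c,E).astype(int); r=26; H=cv2.cvtColor(c['color'][v-r:v+r,u-r:u+r],cv2.COLOR_RGB2HSV)
  n,l,st,ce=cv2.connectedComponentsWithStats((H[...,1]<110).astype(np.uint8)); i=1+np.argmax(st[1:,4]); x,y,w,h,a=st[i]
  uv=np.array((u-r+x+(w-1)/2,v-r+y+h-.5-D/2)); print(st[i],D,uv,onplane(c,uv,46),tool(c,uv,s['eef_pos'][2]-46))
print(np.mean(S,0)); delta(s,E); print(tri([(c,uv),(tp,(114.2,232.8)),(cs,(437.5,290))]))
```

```text
[ 18   6  20  30 497] 20.57848056462084 [283.5        206.21075972] [508.42884914 365.12991535  46.        ] [  2.22636853   1.17181967 111.09875081]
[ 17   6  20  30 492] 20.54088647301905 [282.5        206.22955676] [508.5831212  365.36277752  46.        ] [  2.09047296   0.29788679 111.50605971]
[ 18   6  20  30 491] 20.509907058170864 [282.5        206.24504647] [508.7926357  365.15852197  46.        ] [  1.97575021   0.29745953 111.84777326]
[506.53642365 365.45086782 157.48419459]
t 8.13 eef [506.8 365.1 157.8] rot [3.14e+00 1.00e-03 2.51e-01] open 60.1 F [ 0.5 -0.8 -0.1] grip 0.0 dp [ 0.03 -0.01  4.47] 
[507.88959605 365.72791746  44.52643765]
```

>>> send_rows(motion=[{"fingers": 60, "dp": [0.06, 0.02, 1], "turn": 0}, {"fingers": 60, "dp": [0.06, 0.02, 2.2], "turn": 0}, {"fingers": 45, "dp": [0.06, 0.02, 3.4], "turn": 0}, {"fingers": 40, "dp": [0.06, 0.02, 4.24], "turn": 0}, {"fingers": 40, "dp": [0.06, 0.02, 4.24], "turn": 0}])

```text
time_s: 8.6
eef_pos: [505.8, 363.0, 47.7]
ee_rot: [3.138, 0.008, 0.252]
force: [-0.8, -1.0, -0.2]
opening: 0.545
grip_force: 0.0
```

>>> send_rows(motion=[{"fingers": 5, "dp": [0, 0, 0], "turn": 0}, {"fingers": 5, "dp": [0, 0, 0], "turn": 0}, {"fingers": 5, "dp": [0, 0, 0], "turn": 0}, {"fingers": 5, "dp": [0, 0, 0], "turn": 0}, {"fingers": 5, "dp": [0, 0, 0], "turn": 0}])

```text
time_s: 9.02
eef_pos: [508.7, 367.5, 54.1]
ee_rot: [-3.141, -0.002, 0.254]
force: [0.2, -0.4, 3.2]
opening: 0.182
grip_force: 30.0
```

>>> send_rows(motion=[{"fingers": 5, "dp": [0, 0, 0], "turn": 0}, {"fingers": 5, "dp": [0, 0, 0], "turn": 0}, {"fingers": 5, "dp": [0, 0, -1], "turn": 0}, {"fingers": 5, "dp": [0, 0, -2.2], "turn": 0}, {"fingers": 5, "dp": [0, 0, -3.4], "turn": 0}])

```text
time_s: 9.43
eef_pos: [507.0, 366.6, 137.6]
ee_rot: [3.141, 0.002, 0.254]
force: [0.4, 0.8, 1.0]
opening: 0.177
grip_force: 30.0
```

Run:
```python
from h import *
delta(read_state(),[549,-163,141]); delta(read_state(),[510,-184,141])
```

```text
t 9.43 eef [507.  366.6 137.6] rot [3.141e+00 2.000e-03 2.540e-01] open 15.4 F [0.4 0.8 1. ] grip 29.976694759043312 dp [-3.7  20.92 -0.12] 
t 9.43 eef [507.  366.6 137.6] rot [3.141e+00 2.000e-03 2.540e-01] open 15.4 F [0.4 0.8 1. ] grip 29.976694759043312 dp [-5.42 21.35 -0.11]
```

>>> send_rows(motion=[{"fingers": 5, "dp": [-1.77, 6.97, -0.1], "turn": 0}, {"fingers": 5, "dp": [-1.77, 6.97, -0.1], "turn": 0}, {"fingers": 5, "dp": [-1.77, 6.97, -0.1], "turn": 0}, {"fingers": 5, "dp": [-1.77, 6.97, -0.1], "turn": 0}, {"fingers": 5, "dp": [-1.77, 6.97, -0.1], "turn": 0}])

```text
time_s: 9.85
eef_pos: [509.3, 179.2, 139.4]
ee_rot: [3.136, 0.002, 0.246]
force: [0.5, 0.7, -0.0]
opening: 0.18
grip_force: 30.0
```

>>> send_rows(motion=[{"fingers": 5, "dp": [-1.77, 6.97, -0.1], "turn": 0}, {"fingers": 5, "dp": [-1.77, 6.97, -0.1], "turn": 0}, {"fingers": 5, "dp": [-1.77, 6.97, -0.1], "turn": 0}, {"fingers": 5, "dp": [-1.77, 6.97, -0.1], "turn": 0}, {"fingers": 5, "dp": [-1.77, 6.97, -0.1], "turn": 0}])

```text
time_s: 10.27
eef_pos: [509.2, -0.5, 142.3]
ee_rot: [3.138, 0.002, 0.245]
force: [0.1, -0.6, -0.3]
opening: 0.184
grip_force: 30.0
```

>>> send_rows(motion=[{"fingers": 5, "dp": [-1.77, 6.97, 0], "turn": 0}, {"fingers": 5, "dp": [-1.77, 6.97, 0], "turn": 0}, {"fingers": 5, "dp": [-1.77, 6.97, 0], "turn": 0}, {"fingers": 5, "dp": [-1.77, 6.97, 0], "turn": 0}, {"fingers": 5, "dp": [-1.77, 6.97, 0], "turn": 0}])

```text
time_s: 10.68
eef_pos: [509.1, -180.4, 142.3]
ee_rot: [3.138, 0.001, 0.245]
force: [-0.5, -0.6, 0.9]
opening: 0.177
grip_force: 30.0
```

>>> send_rows(motion=[{"fingers": 5, "dp": [0, 0, 0], "turn": 0}, {"fingers": 5, "dp": [0, 0, 0], "turn": 0}, {"fingers": 5, "dp": [0, 0, 0], "turn": 0}])

```text
time_s: 10.93
eef_pos: [510.8, -170.3, 142.4]
ee_rot: [-3.14, -0.0, 0.256]
force: [0.6, 0.7, -0.6]
opening: 0.176
grip_force: 30.0
```

Run:
```python
from h import *
c,s=wcam('w6'); delta(s,[549,-163,141]); z=141.5-60
g=proj(c,[548.9,-163.3,60]); n,b=bore(c,g,22); n,b=bore(c,n,20); print(g,n,b,tool(c,n,z))
# held stick: low-saturation span below bore
H=cv2.cvtColor(c['color'],cv2.COLOR_RGB2HSV)
for x in(0,2): print(x,tproj(c,[x+9,0,41]),tproj(c,[x,0,41]))
print(H[205:240,282,1].tolist(),H[205:240,282,2].tolist())
for r in(232,238): print(H[r,255:310,1].tolist(),H[r,255:310,2].tolist())
```

```text
t 10.93 eef [ 510.8 -170.3  142.4] rot [-3.14  -0.     0.256] open 15.3 F [ 0.6  0.7 -0.6] grip 29.976622521880927 dp [1.55 0.11 0.06] 
[285.92650082 170.48854277] [288.24752808 172.37348938] (34.325435638427734, 40.68781661987305) [37.40870336  4.71829451 81.5       ]
0 [281.74998011 226.91453852] [281.77734729 239.78213253]
2 [281.74380118 224.00931129] [281.77132683 236.95141202]
[88, 88, 86, 88, 88, 89, 86, 85, 86, 89, 90, 87, 87, 86, 87, 87, 85, 86, 88, 84, 67, 63, 68, 68, 63, 63, 63, 65, 65, 57, 58, 61, 63, 60, 60] [139, 139, 139, 142, 139, 140, 140, 138, 137, 140, 139, 138, 138, 137, 137, 138, 138, 137, 133, 124, 115, 114, 116, 116, 113, 114, 114, 114, 114, 112, 114, 113, 114, 114, 115]
[182, 181, 170, 85, 87, 87, 84, 87, 85, 89, 85, 85, 86, 85, 86, 85, 86, 86, 63, 64, 63, 56, 62, 66, 63, 63, 63, 65, 66, 59, 68, 62, 67, 61, 60, 61, 64, 60, 60, 61, 64, 64, 62, 63, 63, 63, 63, 64, 65, 66, 62, 66, 66, 65, 67] [108, 107, 111, 138, 138, 137, 137, 137, 138, 138, 138, 138, 139, 138, 137, 138, 136, 137, 105, 108, 109, 110, 111, 109, 113, 113, 113, 114, 112, 112, 116, 115, 114, 112, 114, 112, 115, 114, 111, 113, 111, 127, 147, 146, 145, 146, 145, 147, 145, 147, 147, 146, 146, 145, 145]
[183, 180, 188, 183, 129, 86, 86, 86, 85, 87, 87, 86, 87, 88, 85, 87, 86, 63, 64, 61, 62, 68, 59, 65, 65, 63, 70, 60, 62, 62, 64, 62, 62, 60, 65, 63, 62, 59, 64, 60, 61, 63, 63, 60, 65, 64, 65, 65, 65, 65, 65, 62, 63, 64, 65] [106, 109, 106, 107, 123, 137, 137, 139, 138, 138, 137, 137, 138, 136, 138, 137, 137, 105, 108, 109, 111, 113, 113, 114, 114, 114, 113, 114, 116, 116, 112, 115, 116, 114, 114, 113, 115, 112, 112, 110, 112, 110, 110, 136, 146, 147, 146, 146, 146, 146, 146, 144, 146, 147, 146]
```

>>> send_rows(motion=[{"fingers": 5, "dp": [0.8, 0.06, 0], "turn": 0}, {"fingers": 5, "dp": [1.5, 0.06, 0.4], "turn": 0}, {"fingers": 5, "dp": [1.5, 0.06, 0.8], "turn": 0}, {"fingers": 5, "dp": [1.5, 0.06, 0.8], "turn": 0}, {"fingers": 5, "dp": [1.5, 0.06, 0.8], "turn": 0}])

```text
time_s: 11.4
eef_pos: [546.2, -162.9, 121.7]
ee_rot: [-3.14, 0.002, 0.256]
force: [-0.5, 0.6, 0.3]
opening: 0.18
grip_force: 30.0
```

Run:
```python
from h import *
c,s=wcam('w7'); delta(s,[549,-163,141])
cv2.imwrite('pics/w7c.png',cv2.resize(c['color'][185:285,225:345,::-1],None,fx=6,fy=6,interpolation=cv2.INTER_NEAREST))
```

```text
t 11.4 eef [ 546.2 -162.9  121.7] rot [-3.14e+00  2.00e-03  2.56e-01] open 15.7 F [-0.5  0.6  0.3] grip 29.976394538152817 dp [ 0.11  0.03 -0.77]
```

View pics/w7c.png

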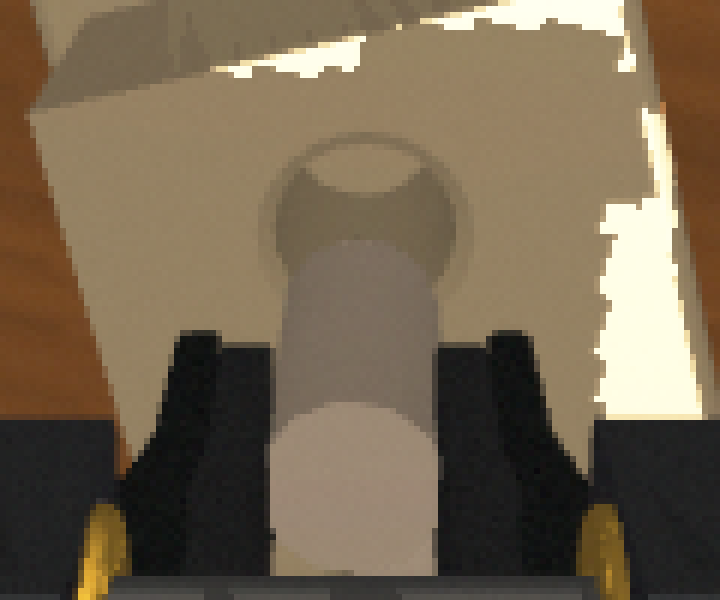

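Run:
```python
from h import *
c=camera('wrist'); f=lambda u,v:(225+u/6,185+v/6)
print('foot far',tool(c,f(362,240),51.3),'foot L,R',tool(c,f(284,315),51.3),tool(c,f(437,315),51.3))
for z in(61,62):print('cham far',tool(c,f(365,132),z),'inner far',tool(c,f(365,146),z+2),'L,R',tool(c,f(258,220),z),tool(c,f(472,220),z))
print('top L R',tool(c,f(268,480),5.3),tool(c,f(440,480),5.3),tool(c,f(352,402),5.3))
```

```text
foot far [ 6.56542962  2.39236957 51.3       ] foot L,R [-2.61630214 -6.58614474 51.3       ] [-2.62589426 11.05058757 51.3       ]
cham far [16.49502423  2.79119442 61.        ] inner far [14.1613447   2.81109043 63.        ] L,R [ 5.56674083 -9.92616338 61.        ] [ 5.55344694 15.54945449 61.        ]
cham far [16.1957697   2.79954313 62.        ] inner far [13.85377027  2.81945449 64.        ] L,R [ 5.21457936 -9.97938303 62.        ] [ 5.20122111 15.61956959 62.        ]
top L R [ 0.16173184 -6.42683381  5.3       ] [0.15260631 9.20211088 5.3       ] [7.89737304 1.20726397 5.3       ]
```

>>> send_rows(motion=[{"fingers": 5, "dp": [0.2, 0.02, 0], "turn": 0}, {"fingers": 5, "dp": [0.2, 0.02, 0.24], "turn": 0}, {"fingers": 5, "dp": [0.2, 0.02, 0.24], "turn": 0}, {"fingers": 5, "dp": [0.2, 0.02, 0.24], "turn": 0}])

```text
time_s: 11.83
eef_pos: [551.8, -163.7, 116.2]
ee_rot: [-3.141, 0.001, 0.254]
force: [-1.5, 0.1, -0.6]
opening: 0.177
grip_force: 30.0
```

Run:
```python
from h import *
c,s=wcam('w8'); delta(s,[549,-163,141]); g=cv2.cvtColor(c['color'],cv2.COLOR_RGB2GRAY).astype(int)
print(g[205:245,285].tolist())
for r in(222,226,230): print(r,g[r,260:312].tolist())
for v in(210,214,218,222,226):print(v,tool(c,(285,v),55.5),tool(c,(285,v),51.3))
```

```text
t 11.83 eef [ 551.8 -163.7  116.2] rot [-3.141e+00  1.000e-03  2.540e-01] open 15.4 F [-1.5  0.1 -0.6] grip 29.97630882800877 dp [-0.1  -0.05 -0.99] 
[132, 134, 132, 133, 131, 130, 132, 133, 132, 133, 133, 131, 112, 117, 131, 132, 132, 133, 132, 132, 113, 112, 113, 112, 112, 112, 111, 112, 111, 112, 113, 111, 111, 112, 112, 114, 111, 111, 112, 111]
222 [133, 133, 133, 132, 131, 132, 132, 131, 131, 119, 113, 113, 107, 99, 109, 131, 132, 131, 132, 131, 132, 132, 132, 132, 131, 133, 132, 133, 132, 130, 131, 114, 101, 107, 112, 117, 123, 131, 133, 132, 133, 132, 131, 131, 132, 132, 132, 131, 132, 132, 131, 132]
226 [132, 132, 131, 132, 132, 130, 120, 117, 115, 97, 97, 99, 100, 100, 100, 100, 103, 103, 107, 106, 109, 110, 110, 112, 111, 112, 112, 113, 111, 112, 111, 100, 101, 100, 99, 98, 106, 118, 116, 124, 132, 132, 132, 131, 134, 133, 132, 133, 133, 133, 134, 132]
230 [132, 132, 133, 131, 127, 119, 118, 112, 95, 96, 100, 99, 102, 100, 105, 106, 108, 110, 110, 110, 110, 110, 111, 112, 111, 112, 113, 114, 111, 112, 113, 110, 110, 110, 110, 108, 96, 94, 120, 119, 123, 130, 133, 131, 132, 132, 132, 132, 133, 132, 133, 133]
210 [15.9908694   2.17801084 55.5       ] [17.29268704  2.15482422 51.3       ]
214 [13.10151791  2.18107257 55.5       ] [14.46369292  2.15782199 51.3       ]
218 [10.18922046  2.18415861 55.5       ] [11.61223219  2.16084357 51.3       ]
222 [ 7.25370263  2.18726926 55.5       ] [ 8.73803614  2.16388923 51.3       ]
226 [ 4.2946856   2.19040481 55.5       ] [ 5.84083177  2.16695928 51.3       ]
```

>>> send_rows(motion=[{"fingers": 5, "dp": [0.01, -0.03, 0.1], "turn": 0}, {"fingers": 5, "dp": [0.01, -0.03, 0.5], "turn": 0}, {"fingers": 5, "dp": [0.01, -0.03, 0.9], "turn": 0}, {"fingers": 5, "dp": [0.01, -0.03, 1.42], "turn": 0}, {"fingers": 5, "dp": [0.01, -0.03, 1.42], "turn": 0}])

```text
time_s: 12.3
eef_pos: [551.1, -162.5, 78.2]
ee_rot: [-3.14, 0.002, 0.254]
force: [-1.1, -0.4, 0.5]
opening: 0.18
grip_force: 30.0
```

>>> send_rows(motion=[{"fingers": 5, "dp": [0, 0, 0], "turn": 0}])

```text
time_s: 12.38
eef_pos: [551.4, -162.5, 79.6]
ee_rot: [-3.14, 0.002, 0.254]
force: [0.4, 0.8, 0.5]
opening: 0.185
grip_force: 30.0
```

Run:
```python
from h import *
delta(read_state(),[549,-163,80])
```

```text
t 12.38 eef [ 551.4 -162.5   79.6] rot [-3.14e+00  2.00e-03  2.54e-01] open 16.1 F [0.4 0.8 0.5] grip 29.97624650823127 dp [-0.1  -0.01 -0.01]
```

>>> send_rows(motion=[{"fingers": 55, "dp": [0, 0, 0], "turn": 0}, {"fingers": 55, "dp": [0, 0, 0], "turn": 0}, {"fingers": 55, "dp": [0, 0, 0], "turn": 0}, {"fingers": 55, "dp": [0, 0, 0], "turn": 0}, {"fingers": 55, "dp": [0, 0, 0], "turn": 0}])

```text
time_s: 12.8
eef_pos: [552.4, -162.9, 81.3]
ee_rot: [3.141, -0.0, 0.254]
force: [1.3, 0.1, -0.7]
opening: 0.473
grip_force: 0.0
```

>>> send_rows(motion=[{"fingers": 55, "dp": [0, 0, -0.6], "turn": 0}, {"fingers": 55, "dp": [-0.6, 0, -1.8], "turn": 0}, {"fingers": 55, "dp": [-2, 0, -2.6], "turn": 0}, {"fingers": 55, "dp": [-3.4, 0, -3.1], "turn": 0}, {"fingers": 55, "dp": [-3.4, 0, -3.1], "turn": 0}])

```text
time_s: 13.22
eef_pos: [466.2, -187.5, 161.2]
ee_rot: [3.137, 0.002, 0.249]
force: [-0.1, -0.1, -0.5]
opening: 0.632
grip_force: 0.0
```

>>> send_rows(motion=[{"fingers": 55, "dp": [0, 0, 0], "turn": 0}, {"fingers": 55, "dp": [0, 0, 0], "turn": 0}, {"fingers": 55, "dp": [0, 0, 0], "turn": 0}])

```text
time_s: 13.47
eef_pos: [470.7, -183.4, 158.1]
ee_rot: [-3.141, -0.0, 0.255]
force: [-0.3, 0.2, 0.2]
opening: 0.634
grip_force: 0.0
```

Run:
```python
from h import *
c,s=wcam('w9'); delta(s,[563,105,157],-.231)
z=s['eef_pos'][2]-60
for k,p,r in(('w',[506,-186.5,60],24),('n',[549,-163,60],20)):
  g=proj(c,p); n,b=bore(c,g,r); n,b=bore(c,n,r-2); print(k,g,n,b,onplane(c,n,60))
G=cv2.cvtColor(c['color'],cv2.COLOR_RGB2GRAY)[80:190:3,245:310:2]
for r in G: print(''.join(' .:-=+*#%@'[::-1][int(v)*9//255] for v in r))
```

```text
t 13.47 eef [ 470.7 -183.4  158.1] rot [-3.141 -0.     0.255] open 55.2 F [-0.3  0.2  0.2] grip 0.0 dp [  6.48 -10.23   0.05] turn 4.641119078887392
w [296.90531678 173.67627335] [298.70263672 175.74562073] (42.31278610229492, 44.082027435302734) [ 504.73917227 -188.34680579   60.        ]
n [282.01531489 111.76234432] [284.18676758 109.92908478] (33.355812072753906, 34.45915985107422) [ 550.69953467 -164.2611282    60.        ]
+++++++-::.......................
+-::.............................
.................................
.................................
.................................
...............:---====*=........
..............--###=:+*#=-:......
.............-+#+.......+*-:.....
............+=#-.........-+-.....
............-#:...........#-:....
...........:-#*...........#-:....
............-#*...........#-:....
............-+*+.........=*-.....
.............-***.......+#-:.....
..............:=#***+:.#+-.......
...............::--++=---........
...................:.............
.................................
.................................
.................................
.................................
*................................
+................................
+:...............................
+#...............................
++....................:--=++==--.
+++.................:-*##*****#*+
+++................*+#*:......-**
+++:..............-*#-..........+
++++.............:=#.............
++++:............-#+.............
+++++............-#..............
+++++............-#..............
#%#%%-...........-+..............
##%###............-#............*
###%#%-...........:-*.........***
#######**..**:..**.:+*#+.***+.*##
```

>>> send_rows(motion=[{"fingers": 55, "dp": [3.24, -5.1, -0.4], "turn": 0}, {"fingers": 55, "dp": [3.24, -5.1, -0.4], "turn": 0}, {"fingers": 55, "dp": [3.24, -5.1, -0.4], "turn": 0}, {"fingers": 55, "dp": [3.24, -5.1, -0.4], "turn": 0}, {"fingers": 55, "dp": [3.24, -5.1, -0.4], "turn": 0}])

```text
time_s: 13.93
eef_pos: [518.5, -31.5, 168.8]
ee_rot: [-3.137, -0.003, 0.266]
force: [-0.0, 0.4, -0.2]
opening: 0.632
grip_force: 0.0
```

>>> send_rows(motion=[{"fingers": 55, "dp": [3.24, -5.1, 0], "turn": 1.1}, {"fingers": 55, "dp": [3.24, -5.1, 0], "turn": 2.2}, {"fingers": 55, "dp": [3.24, -5.1, 0], "turn": 3.3}, {"fingers": 55, "dp": [3.24, -5.1, 0], "turn": 4.4}, {"fingers": 55, "dp": [3.24, -5.1, 0], "turn": 4.64}])

```text
time_s: 14.35
eef_pos: [563.3, 111.5, 168.0]
ee_rot: [-3.136, 0.002, -0.229]
force: [-0.7, 0.8, -0.2]
opening: 0.634
grip_force: 0.0
```

>>> send_rows(motion=[{"fingers": 55, "dp": [0, 0, 0], "turn": 0}, {"fingers": 55, "dp": [0, 0, 0], "turn": 0}, {"fingers": 55, "dp": [0, 0, 0], "turn": 0}])

```text
time_s: 14.6
eef_pos: [562.7, 101.6, 167.7]
ee_rot: [3.14, 0.001, -0.232]
force: [0.5, -0.2, -1.3]
opening: 0.63
grip_force: 0.0
```

Run:
```python
from h import *
c,s=wcam('w10'); delta(s,[562,105,60],-.231); print(s['joint_positions'])
for q in('knob_top','collar_top','inner_lid'):
  for r in search_frame('wrist',q): print(q,r)
print(proj(c,[562,105,64]),proj(c,[562,105,40]))
```

```text
t 14.6 eef [562.7 101.6 167.7] rot [ 3.14e+00  1.00e-03 -2.32e-01] open 54.8 F [ 0.5 -0.2 -1.3] grip 0.0 dp [-0.05 -0.13  4.31] turn -0.009696525644203318
[ 0.37230608  0.27128448 -0.69249679  1.72177338  0.18404788  1.21628676
 -2.16959472]
knob_top {'point': [567.5, 104.3, 42.2], 'p': 0.76}
collar_top {'point': [414.9, 107.8, 26.9], 'p': 0.68}
collar_top {'point': [573.5, 102.4, 23.3], 'p': 0.65}
inner_lid {'point': [566.4, 107.2, 45.4], 'p': 0.69}
[277.90604704 213.4046399 ] [278.30675287 205.46354317]
```

View pics/w10.png

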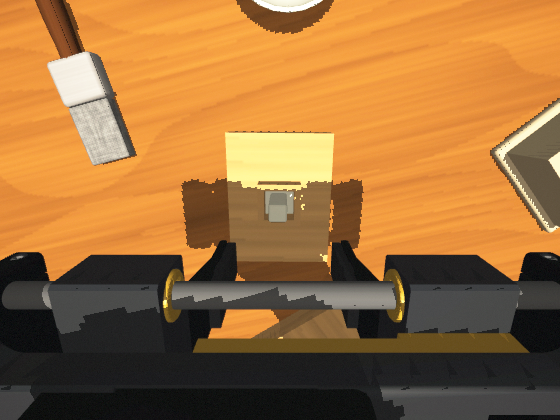

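The wrist picture shows the lids square to the tool (far edge level at row 132), with the knob near (277,212) where it was predicted (278,213).

Run:
```python
from h import *
c,s=wcam(); H=cv2.cvtColor(c['color'],cv2.COLOR_RGB2HSV); print(s['eef_pos'],s['ee_rot'])
R=H[185:230,258:300]
for i in range(0,45,1): print(185+i,''.join('#' if sa>110 else ' .:-=+*'[min(6,int(v)//40)] for _,sa,v in R[i]), R[i,18].tolist())
for z in(s['eef_pos'][2]-64,): print(tproj(c,[0,0,z]),[tproj(c,[x,y,z]).round(1).tolist() for x,y in((8,-8),(8,8),(-8,-8),(-8,8))])
g=cv2.cvtColor(c['color'],cv2.COLOR_RGB2GRAY).astype(int); 
print([int(np.argmax(np.diff(H[120:145,u,0].astype(int)*0+g[120:145,u])))+121 for u in range(230,332,10)])
```

```text
[562.84615887 101.61422805 168.46141177] [ 3.14079639e+00 -9.17400883e-05 -2.34000269e-01]
185 ***#*#****###*##*#*##***********########## [26, 110, 255]
186 *###**#*##*##*#***#**#*#*****************# [26, 112, 255]
187 #*#*#*******#**#*###**##****************** [26, 111, 255]
188 ###**#**####*#***###***#***##******##***** [25, 112, 255]
189 ############*########*##*####**#**####***# [16, 146, 143]
190 ########################################## [16, 141, 145]
191 #######-=---------------------------###### [18, 86, 154]
192 #######-===========================-###### [24, 45, 165]
193 #######-=====---------------=======-###### [27, 39, 136]
194 #######-====-----------------======-###### [27, 42, 128]
195 #######-====-----------------===**=-###### [23, 45, 130]
196 #######-====-----------------====*=-###### [24, 42, 128]
197 #######-====-----------------======-###### [26, 40, 128]
198 #######-====-----------------======-###### [24, 42, 129]
199 #######-===------------------======-###### [23, 41, 131]
200 #######-===------------------======-###### [26, 42, 129]
201 #######-===------------
[... 1198 characters left out ...]
##########------------------############# [24, 43, 149]
222 ########################################## [18, 134, 120]
223 ########################################## [17, 143, 141]
224 ########################################## [17, 145, 141]
225 ########################################## [17, 141, 141]
226 ########################################## [16, 144, 140]
227 ########################################## [17, 140, 138]
228 ########################################## [17, 142, 140]
229 ########################################## [16, 142, 144]
[281.77494572 211.64843656] [[272.3, 202.7], [291.2, 202.7], [272.5, 220.5], [291.1, 220.5]]
[133, 133, 133, 133, 133, 133, 133, 133, 133, 134, 134]
```

>>> send_rows(motion=[{"fingers": 50, "dp": [-0.06, -0.14, 1], "turn": 0}, {"fingers": 45, "dp": [-0.06, -0.14, 2.2], "turn": 0}, {"fingers": 40, "dp": [-0.06, -0.14, 3.2], "turn": 0}, {"fingers": 40, "dp": [-0.06, -0.14, 4], "turn": 0}, {"fingers": 40, "dp": [-0.06, -0.14, 4.26], "turn": 0}])

```text
time_s: 15.27
eef_pos: [559.8, 105.7, 58.8]
ee_rot: [3.139, 0.005, -0.233]
force: [0.2, -0.3, 0.4]
opening: 0.47
grip_force: 0.0
```

>>> send_rows(motion=[{"fingers": 40, "dp": [0, 0, 0], "turn": 0}, {"fingers": 30, "dp": [0, 0, 0], "turn": 0}, {"fingers": 25, "dp": [0, 0, 0], "turn": 0}, {"fingers": 20, "dp": [0, 0, 0], "turn": 0}, {"fingers": 3, "dp": [0, 0, 0], "turn": 0}])

```text
time_s: 15.68
eef_pos: [563.1, 107.2, 63.4]
ee_rot: [-3.141, -0.002, -0.232]
force: [0.3, -0.1, -0.9]
opening: 0.244
grip_force: 0.0
```

>>> send_rows(motion=[{"fingers": 3, "dp": [0, 0, 0], "turn": 0}, {"fingers": 3, "dp": [0, 0, 0], "turn": 0}, {"fingers": 3, "dp": [0, 0, 0], "turn": 0}, {"fingers": 3, "dp": [0, 0, 0], "turn": 0}, {"fingers": 3, "dp": [0, 0, 0], "turn": 0}])

```text
time_s: 16.1
eef_pos: [562.8, 107.0, 63.0]
ee_rot: [3.142, -0.001, -0.232]
force: [-0.6, -0.6, 6.2]
opening: 0.176
grip_force: 30.0
```

Run:
```python
from h import *
s=read_state(); delta(s,[527,-175.7,61],.487); print(s['torque'])
```

```text
t 16.1 eef [562.8 107.   63. ] rot [ 3.142e+00 -1.000e-03 -2.320e-01] open 15.3 F [-0.6 -0.6  6.2] grip 30.001374185085297 dp [ 1.21 11.33  0.08] turn -6.870079259338709
[-0.19335561  0.2589129  -0.03206079]
```

>>> send_rows(motion=[{"fingers": 3, "dp": [0, 0, -0.2], "turn": 0}, {"fingers": 3, "dp": [0, 0, -0.5], "turn": 0}, {"fingers": 3, "dp": [0, 0, -0.9], "turn": 0}, {"fingers": 3, "dp": [0, 0, -1.4], "turn": 0}, {"fingers": 3, "dp": [0, 0, -1.9], "turn": 0}])

```text
time_s: 16.52
eef_pos: [561.9, 107.2, 110.6]
ee_rot: [3.141, 0.0, -0.232]
force: [-0.4, 0.6, -3.9]
opening: 0.179
grip_force: 30.0
```

>>> send_rows(motion=[{"fingers": 3, "dp": [0, 0, -0.5], "turn": 0}, {"fingers": 3, "dp": [0, 0, -1], "turn": 0}, {"fingers": 3, "dp": [0, 0, -1.5], "turn": 0}, {"fingers": 3, "dp": [0, 0, -1.8], "turn": 0}, {"fingers": 3, "dp": [0, 0, -1.8], "turn": 0}])

```text
time_s: 16.93
eef_pos: [563.5, 107.5, 157.1]
ee_rot: [-3.141, -0.004, -0.232]
force: [0.3, 0.1, -4.2]
opening: 0.18
grip_force: 30.0
```

>>> send_rows(motion=[{"fingers": 3, "dp": [0, 0, 0], "turn": 0}, {"fingers": 3, "dp": [0, 0, 0], "turn": 0}])

```text
time_s: 17.1
eef_pos: [561.6, 106.9, 153.9]
ee_rot: [3.141, 0.001, -0.232]
force: [-0.6, 0.2, -4.7]
opening: 0.182
grip_force: 30.0
```

Run:
```python
from h import *
s=read_state(); delta(s,[527,-175.7,153.5],.487); print(s['torque'])
c,s=wcam('w11'); t=snap('top','top1'); snap('scene','scene1')
for n in('top','scene'):
  for q in('knob_top','collar_top'):
    print(n,q,[(round(r['p'],2),np.round(r['point'],0)) for r in search_frame(n,q)])
```

```text
t 17.1 eef [561.6 106.9 153.9] rot [ 3.141e+00  1.000e-03 -2.320e-01] open 15.8 F [-0.6  0.2 -4.7] grip 29.997984766960144 dp [ 1.25 11.32  0.02] turn -6.868118155185169
[ 0.07795966  0.04227134 -0.02647475]
top knob_top []
top collar_top [(0.94, array([ 275., -249.,   29.])), (0.91, array([ 762., -124.,   18.])), (0.71, array([328., 182.,  26.])), (0.65, array([590.,  57., 113.]))]
scene knob_top [(0.62, array([568., 102., 143.]))]
scene collar_top [(0.88, array([371., 160.,  30.])), (0.8, array([ 309., -252.,   28.])), (0.66, array([585., 124., 111.])), (0.64, array([ 774., -108.,   15.]))]
```

>>> send_rows(motion=[{"fingers": 3, "dp": [0.1, 0.5, 0], "turn": 0}, {"fingers": 3, "dp": [0.2, 1.4, 0], "turn": 0}, {"fingers": 3, "dp": [0.3, 2.4, 0], "turn": 0}, {"fingers": 3, "dp": [0.4, 3.4, 0], "turn": 0}, {"fingers": 3, "dp": [0.5, 4.4, 0], "turn": 0}])

```text
time_s: 17.87
eef_pos: [548.7, -3.8, 154.4]
ee_rot: [3.141, 0.0, -0.232]
force: [0.6, -0.4, -4.8]
opening: 0.185
grip_force: 30.0
```

>>> send_rows(motion=[{"fingers": 3, "dp": [0.1, 1, 0], "turn": 0}, {"fingers": 3, "dp": [0.2, 2, 0], "turn": 0}, {"fingers": 3, "dp": [0.3, 2.9, 0], "turn": 0}, {"fingers": 3, "dp": [0.4, 3.6, 0], "turn": 0}, {"fingers": 3, "dp": [0.4, 4.2, 0], "turn": 0}])

```text
time_s: 18.28
eef_pos: [534.4, -109.4, 154.5]
ee_rot: [3.141, -0.0, -0.234]
force: [0.1, 0.1, -4.2]
opening: 0.176
grip_force: 30.0
```

>>> send_rows(motion=[{"fingers": 3, "dp": [0.1, 0.7, 0], "turn": -0.5}, {"fingers": 3, "dp": [0.2, 1.4, 0], "turn": -1.3}, {"fingers": 3, "dp": [0.3, 2, 0], "turn": -2.1}, {"fingers": 3, "dp": [0.35, 2.5, 0], "turn": -2.9}, {"fingers": 3, "dp": [0.35, 2.72, 0], "turn": -3.7}])

```text
time_s: 18.7
eef_pos: [527.0, -178.2, 154.3]
ee_rot: [3.14, 0.001, 0.157]
force: [0.3, -0.9, -4.1]
opening: 0.177
grip_force: 30.0
```

>>> send_rows(motion=[{"fingers": 3, "dp": [0, 0, 0], "turn": -0.8}, {"fingers": 3, "dp": [0, 0, 0], "turn": -1.6}, {"fingers": 3, "dp": [0, 0, 0], "turn": -2.4}, {"fingers": 3, "dp": [0, 0, 0], "turn": -3}, {"fingers": 3, "dp": [0, 0, 0], "turn": -3.17}])

```text
time_s: 19.12
eef_pos: [527.4, -175.4, 154.4]
ee_rot: [-3.141, 0.0, 0.49]
force: [1.3, 0.6, -4.3]
opening: 0.183
grip_force: 30.0
```

>>> send_rows(motion=[{"fingers": 3, "dp": [0, 0, 0], "turn": 0}, {"fingers": 3, "dp": [0, 0, 0], "turn": 0}, {"fingers": 3, "dp": [0, 0, 0], "turn": 0}])

```text
time_s: 19.37
eef_pos: [527.5, -175.5, 154.5]
ee_rot: [3.142, 0.0, 0.486]
force: [0.7, -0.7, -5.0]
opening: 0.177
grip_force: 30.0
```

Run:
```python
from h import *
S=[]
for k in range(6):
  c,s=wcam('w12'); S.append(s['eef_pos'])
print(np.round(S,1).tolist()); s['eef_pos']=np.mean(S,0); delta(s,[527,-175.7,107],.487); print(s['torque'],s['joint_positions'])
G=cv2.cvtColor(c['color'],cv2.COLOR_RGB2GRAY)[110:260:5,170:390:3]
for r in G: print(''.join('@%#*+=-:. '[int(v)*9//255] for v in r))
```

```text
[[527.5, -175.5, 154.5], [527.5, -175.5, 154.5], [527.5, -175.5, 154.6], [527.5, -175.4, 154.5], [527.5, -175.5, 154.6], [527.5, -175.5, 154.5]]
t 19.62 eef [ 527.5 -175.5  154.5] rot [3.142 0.    0.487] open 15.8 F [ 0.8 -0.6 -5. ] grip 29.997967779636383 dp [-0.02 -0.    1.9 ] turn 0.0008130793628756281
[-0.04291226 -0.07953317  0.00110595] [ 0.81847758  0.23212172 -0.61519119  1.77813155  0.14441266  1.17647509
 -0.92348128]
==========-=======================================================---==--=
=============-================================================-=====----==
================-===============================================----===---
===================-================================================---===
======================--==========================================--==----
==================#==##=##=##=##==#===========#==#==#==========-=====--==-
==========-==================*************************************======--
===========........................................................=======
===========....::..................................................=
[... 881 characters left out ...]
++**++*+********=========
############******************#*###***######*##*#****************=========
############****************######################***************=========
#############*****************************************++.::.::::+=========
#############*****************************************..........:=========
#############*******************==+++++++++===#******+..........:-========
#############****************%%*==++++++++*===%%******..........===--=====
#############***************@@@@@%+++++++++@@@@@#*****..........=======-==
#############***************@@@@@%++++++++*@@@@@@*****::::::::::==========
%@@@@@@%@%@@@@%@@%@@%@@%@**@@@@@@#+++++++++@@@@@@***%@@%@@@%@@@%@@@@%@@@@@
```

>>> send_rows(motion=[{"fingers": 3, "dp": [-0.03, 0.02, 0.3], "turn": 0}, {"fingers": 3, "dp": [-0.03, 0.02, 0.7], "turn": 0}, {"fingers": 3, "dp": [-0.03, 0.02, 1.0], "turn": 0}, {"fingers": 3, "dp": [-0.03, 0.02, 1.2], "turn": 0}, {"fingers": 3, "dp": [-0.03, 0.02, 1.24], "turn": 0}])

```text
time_s: 20.08
eef_pos: [525.8, -175.9, 121.6]
ee_rot: [-3.139, 0.002, 0.487]
force: [-0.7, 0.6, -3.5]
opening: 0.185
grip_force: 30.0
```

>>> send_rows(motion=[{"fingers": 3, "dp": [0, 0, 0.05], "turn": 0}, {"fingers": 3, "dp": [0, 0, 0.1], "turn": 0}, {"fingers": 3, "dp": [0, 0, 0.15], "turn": 0}, {"fingers": 3, "dp": [0, 0, 0.2], "turn": 0}, {"fingers": 3, "dp": [0, 0, 0.2], "turn": 0}])

```text
time_s: 20.5
eef_pos: [527.1, -176.3, 118.5]
ee_rot: [3.141, 0.0, 0.487]
force: [0.1, -0.4, -4.1]
opening: 0.18
grip_force: 30.0
```

Run:
```python
from h import *
s=read_state(); delta(s,[527,-175.7,107],.487); print(s['torque'])
```

```text
t 20.5 eef [ 527.1 -176.3  118.5] rot [3.141 0.    0.487] open 15.7 F [ 0.1 -0.4 -4.1] grip 29.99804824590683 dp [ 0.01 -0.02  0.46] turn 0.003569686268723313
[-0.01481868 -0.02210543  0.0027043 ]
```

>>> send_rows(motion=[{"fingers": 3, "dp": [0, 0, 0.06], "turn": 0}, {"fingers": 3, "dp": [0, 0, 0.12], "turn": 0}, {"fingers": 3, "dp": [0, 0, 0.18], "turn": 0}, {"fingers": 3, "dp": [0, 0, 0.24], "turn": 0}, {"fingers": 3, "dp": [0, 0, 0.24], "turn": 0}])

```text
time_s: 20.92
eef_pos: [526.8, -176.2, 112.1]
ee_rot: [-3.141, 0.0, 0.487]
force: [0.1, 0.2, -4.6]
opening: 0.182
grip_force: 30.0
```

>>> send_rows(motion=[{"fingers": 3, "dp": [0, 0, 0.05], "turn": 0}, {"fingers": 3, "dp": [0, 0, 0.1], "turn": 0}, {"fingers": 3, "dp": [0, 0, 0.13], "turn": 0}, {"fingers": 3, "dp": [0, 0, 0.13], "turn": 0}, {"fingers": 3, "dp": [0, 0, 0.13], "turn": 0}])

```text
time_s: 21.33
eef_pos: [527.1, -176.3, 109.3]
ee_rot: [3.142, 0.0, 0.487]
force: [-0.2, 1.3, -3.5]
opening: 0.18
grip_force: 30.0
```

Run:
```python
from h import *
s=read_state(); delta(s,[527,-175.7,107],.487); print(s['torque'])
```

```text
t 21.33 eef [ 527.1 -176.3  109.3] rot [3.142 0.    0.487] open 15.7 F [-0.2  1.3 -3.5] grip 29.99808132648468 dp [ 0.01 -0.02  0.09] turn 0.0031070829183409148
[ 0.03164903 -0.03443252  0.0149523 ]
```

Engaged and still free of contact force. I'll go down the last few millimetres until the keeper takes the weight.

>>> send_rows(motion=[{"fingers": 3, "dp": [0, 0, 0.02], "turn": 0}, {"fingers": 3, "dp": [0, 0, 0.04], "turn": 0}, {"fingers": 3, "dp": [0, 0, 0.06], "turn": 0}, {"fingers": 3, "dp": [0, 0, 0.06], "turn": 0}])

```text
time_s: 21.67
eef_pos: [527.1, -176.3, 109.0]
ee_rot: [3.141, 0.0, 0.487]
force: [-3.9, 1.6, 6.1]
opening: 0.185
grip_force: 30.0
```

>>> send_rows(motion=[{"fingers": 3, "dp": [0, 0, 0.02], "turn": 0}, {"fingers": 3, "dp": [0, 0, 0.04], "turn": 0}, {"fingers": 3, "dp": [0, 0, 0.04], "turn": 0}])

```text
time_s: 21.92
eef_pos: [527.1, -176.3, 109.0]
ee_rot: [3.141, 0.001, 0.487]
force: [-6.1, 1.3, 11.6]
opening: 0.183
grip_force: 30.0
```

Run:
```python
from h import *
s=read_state(); delta(s,[527,-175.7,107],.487); print(s['torque'])
```

```text
t 21.92 eef [ 527.1 -176.3  109. ] rot [3.141e+00 1.000e-03 4.870e-01] open 15.9 F [-6.1  1.3 11.6] grip 30.002645552158356 dp [ 0.01 -0.02  0.08] turn 0.002806460290841549
[0.37579344 1.36988451 0.01177046]
```

The contact height of 109.0 is exactly 46 mm above where the knob was gripped (63.0), so the inner lid is home. I'll ease off and release.

>>> send_rows(motion=[{"fingers": 3, "dp": [0, 0, -0.04], "turn": 0}, {"fingers": 3, "dp": [0, 0, -0.08], "turn": 0}, {"fingers": 62, "dp": [0, 0, -0.08], "turn": 0}, {"fingers": 62, "dp": [0, 0, -0.08], "turn": 0}, {"fingers": 62, "dp": [0, 0, -0.08], "turn": 0}])

```text
time_s: 22.33
eef_pos: [527.6, -176.4, 109.0]
ee_rot: [3.141, -0.001, 0.487]
force: [0.9, 0.6, -1.1]
opening: 0.325
grip_force: 0.0
```

>>> send_rows(motion=[{"fingers": 62, "dp": [0, 0, 0], "turn": 0}, {"fingers": 62, "dp": [0, 0, 0], "turn": 0}, {"fingers": 62, "dp": [0, 0, 0], "turn": 0}, {"fingers": 62, "dp": [0, 0, 0], "turn": 0}, {"fingers": 62, "dp": [0, 0, 0], "turn": 0}])

```text
time_s: 22.75
eef_pos: [527.1, -176.3, 108.8]
ee_rot: [3.141, -0.0, 0.487]
force: [-0.2, -0.3, 0.5]
opening: 0.672
grip_force: 0.0
```

>>> send_rows(motion=[{"fingers": 62, "dp": [0, 0, 0], "turn": 0}, {"fingers": 62, "dp": [0, 0, 0], "turn": 0}, {"fingers": 62, "dp": [0, 0, 0], "turn": 0}])

```text
time_s: 23.0
eef_pos: [527.0, -176.3, 108.8]
ee_rot: [3.142, 0.0, 0.487]
force: [0.0, 0.4, 0.4]
opening: 0.711
grip_force: 0.0
```

Run:
```python
from h import *
c,s=wcam('w13'); delta(s,[527,-175.7,91],.487)
z=s['eef_pos'][2]
for n,zz,h in(('knob',110,8),('collar',86,20)): print(n,[tproj(c,[x,y,z-zz]).round(1).tolist() for x,y in((h,-h),(h,h))])
H=cv2.cvtColor(c['color'],cv2.COLOR_RGB2HSV)
for i in range(205,285,3): print(i,''.join('#' if sa>110 else ' .:-=+*'[min(6,int(v)//40)] if sa<=80 else 'o' for _,sa,v in H[i,225:340:2]))
t=snap('top','top2'); 
for q in('knob_top','collar_top','outer_lid'): print(q,[(round(r['p'],2),np.round(r['point'],0)) for n in('top',) for r in search_frame(n,q)])
```

```text
t 23.0 eef [ 527.  -176.3  108.8] rot [3.142 0.    0.487] open 61.9 F [0.  0.4 0.4] grip 0.0 dp [ 0.01 -0.02  0.71] turn 0.0032289865269527016
knob [[266.3, 256.8], [297.3, 256.8]]
collar [[247.5, 219.7], [316.4, 219.7]]
205 ##########################################################
208 ##########################################################
211 ##########################################################
214 ##########################################################
217 ##########################################################
220 ##########################################################
223 ##########################################################
226 ##########################################################
229 ##########################################################
232 ####################----::---:-:---:-----#################
235 ####################----:----------:-----#################
238 ####################---:-----------:-----#################
241 ####################---:-----------:-----#################
244    #################---:-----------:-----###############
[... 454 characters left out ...]
################---------------###################  
271    o##################---------------###################  
274    ###################---------------###################  
277    ###################---------------#################### 
280   ####################---------------#################### 
283 ..........................................................
knob_top []
collar_top [(0.94, array([ 559., -168.,   68.])), (0.82, array([ 274., -205.,   30.])), (0.78, array([ 763., -126.,   19.])), (0.72, array([345., 124.,  27.]))]
outer_lid [(0.91, array([ 558., -168.,   73.])), (0.84, array([ 274., -205.,   29.])), (0.82, array([342., 124.,  28.])), (0.56, array([ 763., -124.,   17.]))]
```

>>> send_rows(motion=[{"fingers": 62, "dp": [0, 0, 0.2], "turn": 0}, {"fingers": 62, "dp": [0, 0, 0.45], "turn": 0}, {"fingers": 62, "dp": [0, 0, 0.65], "turn": 0}, {"fingers": 62, "dp": [0, 0, 0.7], "turn": 0}, {"fingers": 62, "dp": [0, 0, 0.7], "turn": 0}])

```text
time_s: 23.67
eef_pos: [526.4, -176.1, 90.3]
ee_rot: [-3.14, 0.001, 0.487]
force: [-0.5, 0.2, -0.0]
opening: 0.716
grip_force: 0.0
```

>>> send_rows(motion=[{"fingers": 55, "dp": [0, 0, 0], "turn": 0}, {"fingers": 50, "dp": [0, 0, 0], "turn": 0}, {"fingers": 46, "dp": [0, 0, 0], "turn": 0}, {"fingers": 43, "dp": [0, 0, 0], "turn": 0}, {"fingers": 30, "dp": [0, 0, 0], "turn": 0}])

```text
time_s: 24.08
eef_pos: [527.2, -176.4, 91.5]
ee_rot: [3.141, -0.0, 0.487]
force: [-0.3, -0.9, 0.1]
opening: 0.487
grip_force: 0.0
```

>>> send_rows(motion=[{"fingers": 30, "dp": [0, 0, 0], "turn": 0}, {"fingers": 30, "dp": [0, 0, 0], "turn": 0}, {"fingers": 30, "dp": [0, 0, 0], "turn": 0}])

```text
time_s: 24.33
eef_pos: [527.2, -176.5, 91.5]
ee_rot: [3.141, -0.0, 0.487]
force: [0.1, -1.2, 1.1]
opening: 0.457
grip_force: 30.0
```

Run:
```python
from h import *
s=read_state(); delta(s,[527,-175.7,191],.487); print(s['torque'])
```

```text
t 24.33 eef [ 527.2 -176.5   91.5] rot [ 3.141 -0.     0.487] open 39.7 F [ 0.1 -1.2  1.1] grip 29.99714344739914 dp [ 0.01 -0.03 -3.98] turn 0.0021389512317254626
[-0.06825311 -0.1030386  -0.03781133]
```

>>> send_rows(motion=[{"fingers": 30, "dp": [0, 0, -0.1], "turn": 0}, {"fingers": 30, "dp": [0, 0, -0.25], "turn": 0}, {"fingers": 30, "dp": [0, 0, -0.45], "turn": 0}, {"fingers": 30, "dp": [0, 0, -0.7], "turn": 0}, {"fingers": 30, "dp": [0, 0, -1], "turn": 0}])

```text
time_s: 24.75
eef_pos: [526.8, -176.2, 116.7]
ee_rot: [-3.141, 0.0, 0.487]
force: [-0.0, -1.0, -1.1]
opening: 0.453
grip_force: 30.0
```

>>> send_rows(motion=[{"fingers": 30, "dp": [0, 0, -0.35], "turn": 0}, {"fingers": 30, "dp": [0, 0, -0.7], "turn": 0}, {"fingers": 30, "dp": [0, 0, -1.1], "turn": 0}, {"fingers": 30, "dp": [0, 0, -1.5], "turn": 0}, {"fingers": 30, "dp": [0, 0, -1.9], "turn": 0}])

```text
time_s: 25.17
eef_pos: [527.2, -176.3, 165.1]
ee_rot: [3.141, -0.0, 0.487]
force: [0.2, -0.5, -1.6]
opening: 0.458
grip_force: 30.0
```

>>> send_rows(motion=[{"fingers": 30, "dp": [0, 0, -0.3], "turn": 0}, {"fingers": 30, "dp": [0, 0, -0.6], "turn": 0}, {"fingers": 30, "dp": [0, 0, -0.9], "turn": 0}, {"fingers": 30, "dp": [0, 0, -1.1], "turn": 0}, {"fingers": 30, "dp": [0, 0, -1.1], "turn": 0}])

```text
time_s: 25.58
eef_pos: [527.7, -176.5, 192.6]
ee_rot: [3.14, -0.001, 0.487]
force: [0.5, 0.2, -1.3]
opening: 0.455
grip_force: 30.0
```

>>> send_rows(motion=[{"fingers": 30, "dp": [0, 0, 0], "turn": 0}, {"fingers": 30, "dp": [0, 0, 0], "turn": 0}, {"fingers": 30, "dp": [0, 0, 0], "turn": 0}, {"fingers": 30, "dp": [0, 0, 0], "turn": 0}, {"fingers": 30, "dp": [0, 0, 0], "turn": 0}])

```text
time_s: 26.0
eef_pos: [526.8, -176.2, 190.9]
ee_rot: [-3.141, 0.0, 0.487]
force: [-0.9, -0.3, -1.5]
opening: 0.456
grip_force: 30.0
```

Run:
```python
from h import *
s=read_state(); delta(s,[527,-175.7,191],.487); print(s['torque'])
t=snap('top','top3');e=snap('scene','scene3')
for n in('top','scene'):
  for q in('knob_top','inner_lid','outer_lid','collar_top','slip_bowl','clay_cup'): print(n,q,[(round(r['p'],2),np.round(r['point'],0).tolist()) for r in search_frame(n,q)])
# scene: white knob pixels where it should stand
for z in(66,88,108): print(z,proj(e,[527,-176,z]), e['color'][tuple(proj(e,[527,-176,z]).astype(int)[::-1])])
u,v=proj(e,[527,-176,80]).astype(int); H=cv2.cvtColor(e['color'],cv2.COLOR_RGB2HSV)
for i in range(v-60,v+40,3): print(i,''.join('#' if sa>110 else ' .:-=+*'[min(6,int(x)//40)] for _,sa,x in H[i,max(0,u-50):u+50:2]))
```

```text
t 26.0 eef [ 526.8 -176.2  190.9] rot [-3.141  0.     0.487] open 39.7 F [-0.9 -0.3 -1.5] grip 29.997151494026184 dp [ 0.02 -0.02 -0.  ] turn 0.003154759567184572
[-0.02906315 -0.07046561 -0.03551273]
top knob_top [(0.49, [470.0, -159.0, 69.0])]
top inner_lid [(0.37, [470.0, -160.0, 63.0])]
top outer_lid [(0.93, [762.0, -121.0, 16.0]), (0.73, [344.0, 125.0, 27.0]), (0.73, [282.0, -209.0, 30.0]), (0.72, [752.0, -315.0, 52.0]), (0.64, [554.0, -166.0, 169.0])]
top collar_top [(0.81, [553.0, -166.0, 169.0]), (0.79, [278.0, -206.0, 28.0]), (0.75, [761.0, -127.0, 17.0]), (0.55, [349.0, 124.0, 29.0])]
top slip_bowl [(0.65, [770.0, 53.0, 21.0])]
top clay_cup []
scene knob_top [(0.88, [542.0, -167.0, 69.0]), (0.34, [567.0, -145.0, 13.0])]
scene inner_lid [(0.69, [542.0, -171.0, 70.0])]
scene outer_lid [(0.84, [778.0, -110.0, 22.0]), (0.72, [552.0, -156.0, 168.0]), (0.6, [374.0, 138.0, 30.0]), (0.59, [295.0, -224.0, 28.0])]
scene collar_top [(0.93, [289.0, -225.0, 26.0]), (0.82, [776.0, -107.0, 20.0]), (0.71, [371.0, 138.0, 30.0]), (0.7, [570.0, -147.0, 15.0]), (0.55, [554.0, -159.0, 166.0])]

[... 1397 characters left out ...]
#######----------:--------:-############
180 ################--------------------:#############
183 ###############=-------------------:##############
186 ##############*--------------------::#############
189 #############*--------------------:::-:###########
192 #############*--------------------::-:############
195 #############--------------------:::-:############
198 #############--------------------::::#############
201 ##############:------------------::-:#############
204 ################-----------------:-:##############
207 ################---------------:::-:##############
210 ################----------------:-:###############
213 ###############*----------------:-:###############
```

```bash
python3 -c "
from workcell import *; print(finish_job())"
```

```text
the job is handed in; nothing more can be done
None
```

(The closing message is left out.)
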